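# Load the tool carousel and index it one click

### The job

Take the slim steel tool holder (the one with the narrower head) out of the wooden stand, put it into the empty carousel pocket at the loading station (behind the small steel pointer) and press it past the spring balls until its flange beds on the pocket's stop sleeve, whose height is not known beforehand; bed it by pressing down with about 20 N (18 to 24) for a full second, never 30 N. Then turn the carousel by its top handle one click counter-clockwise (seen from above), so that the holder passes under the guard arm and the next empty pocket stops at the pointer, and let go. Leave the wide holder in the stand and the two holders already in the carousel in their pockets.

Things in the scene. Friction and masses are not known exactly. Their poses are not given: they have to be found in the camera images.
- holder: the slim steel tool holder to load, 66 mm tall, starts upright in either hole of the stand. Origin: centre of the underside of its shank, z up along its axis. Shank 16 mm in diameter, 0 to 32 mm, its foot chamfered by 0.8 mm; flange 26 mm in diameter, 32 to 36 mm; grip head 20 mm in diameter, 36 to 66 mm. 80 g (up to 30 percent more or less)
- holder_seat (a point): centre of the underside of the slim holder's flange, on its axis, 32 mm above its origin
- wide_holder: a thicker steel holder of the same height, head 32 mm in diameter, flange 40 mm, in the other hole of the stand; does not fit the carousel; leave it alone
- stand: fixed wooden block 50 x 130 x 36 mm (x, y, z) with two 23 mm through holes 70 mm apart along its y axis, at y = -35 and +35 mm; origin at the centre of its underside. A holder hangs in a hole with its flange on the block's top
- base: the carousel's fixed foot plate, 196 x 196 x 10 mm, on levelling feet that hold its underside 3 to 13 mm above the bench; origin at the centre of the underside, on the carousel's vertical axis, z up. Its -x axis points to the loading station, where a 14 mm steel pointer stands on the plate's edge. Heights below are above this underside
- guard (a point): fixed, inner end of the guard arm's underside, 56 mm from the axis, height 105 mm, 60 degrees counter-clockwise of the station. The arm, 22 mm wide, top at 110 mm, reaches in over the pocket circle from a post 107 mm from the axis. A bedded holder (head top 88 to 99 mm) passes under it, one resting on the spring balls strikes it
- pocket (a point): on the axis of the pocket to load, 2 mm above its block, 65 mm from the wheel's axis, height 54 mm; at the station at the start. Bore 17 mm wide, 1 mm chamfer, 32 mm deep in a 36 mm square block. Round it a screwed stop sleeve (steel, 30 mm outside, 21 mm inside) stands up: its top, a hard stop for the flange, lies 0 to 11 mm above this point, to be found by feel
- spring_balls (a point): point on the pocket's axis 14 mm under point pocket, between two spring balls that stand 1.8 mm into the bore from its tangential sides. A holder merely dropped in stops on them, flange some 20 mm above point pocket. Passing them takes about 4 to 9 N, sliding on about 2 to 4 N, until the flange meets the sleeve; the balls then hold it. The wheel gives tangentially, 0.3 N/mm
- station (a point): the fixed point where the pocket mouth stands at the loading station, on the base
- next_pocket (a point): centre of the mouth of the next, empty pocket, which must come to the loading station; on the wheel, 65 mm from the axis, 60 degrees clockwise of the pocket to load
- wheel_grip (a point): grip point of the handle on the wheel's axis, height 126 mm: a black bar 12 mm thick and 46 mm long, its sides upright from 104 to 140 mm in height, on a 26 mm round stem. Its length runs along this point's y axis, its thickness along x (at the start parallel to the base's axes). It turns with the wheel
- wheel (a joint): angle of the carousel wheel about its vertical axis, rad, 0 at the start, growing counter-clockwise seen from above. Six pockets, one click is 1.047. A sprung detent pulls it to each multiple of 1.047 with up to 0.19 N m, nought half way between two clicks, so it snaps in once let go within about 0.4 rad of a click
- loaded1: a slim holder like the one to load, already in the carousel, one pocket counter-clockwise of the station (under the guard arm); origin at the centre of its underside
- loaded2: another, two pockets counter-clockwise of the station; origin at the centre of its underside
There are look-alikes about, which are no part of the job. What is shaped like the loaded1 but green is not meant.

How it is judged:
On the way, in this order (a step that is already met when the one before it is completed fails the run):
1. the slim holder is pressed home and bedded on its sleeve (over 15 N between holder and carousel), while the pocket is still at the loading station (horizontal distance between holder_seat and pocket below 0.0025 m and z of holder_seat in the frame of pocket below 0.0125 m and angle between holder's own z axis and vertical below 0.05 rad and contact force between base and holder above 15 N and value of joint wheel between -0.15 and 0.15 rad), for 0.5 s.
2. the wheel is turned one click with the holder in it (value of joint wheel between 0.967 and 1.127 rad and horizontal distance between holder_seat and pocket below 0.0025 m and z of holder_seat in the frame of pocket below 0.0125 m), for 0.2 s.
At the end, for the whole second after the job is handed in: The slim holder sits upright (3 degrees) in its pocket on the sleeve, centred within 2.5 mm, flange at most 12.5 mm above site pocket; the wheel rests one click (1.047 +- 0.08 rad) counter-clockwise, the next pocket within 6 mm of the station; the other two holders in the wheel are seated (4 mm) (all of step 2 and angle between holder's own z axis and vertical below 0.05 rad and horizontal distance between next_pocket and station below 0.006 m and linear speed of holder below 0.02 m/s and z of each of loaded1, loaded2 in the frame of base below 0.026 m); the robot touches nothing.
It fails at once if the holder was pressed on or against the carousel with over 30 N (42 N for all its contacts there together, side loads and spring balls included) (contact force between base and holder above 42 N).
It fails at once if the wheel was turned past one click, half way to the second (value of joint wheel above 1.57 rad).
It fails at once if the wheel was turned the wrong way (value of joint wheel below -0.4 rad).
It fails at once if the wide holder was moved from its hole (distance of wide_holder from where it was at the start of the episode above 0.012 m).
It fails at once if a holder already in the carousel was pulled out (z of any of loaded1, loaded2 in the frame of base above 0.04 m).
It also fails if it takes over 72 s, if anything falls off the work surface, if the arm or the gripper's body presses on something with over 40 N, if the wrist force passes 120 N, or if a joint passes its speed limit or range.

### The arm

A 7-joint arm with a two-finger parallel gripper is mounted at the origin on a cart in front of the work surface, level with it; the furniture and walls round the work are solid. World frame = base frame: x ahead of the robot, y to its left, z up, the work surface at z = 0. Lengths are in m, angles in rad, forces in N, time in s.
With the tool pointing down it reaches from about 0.425 to 0.875 m from the base axis. Payload 4.7 kg.
Tool frame: the origin (TCP) lies at the very end of the fingers, on their centre line; the grasp point (between the pads) lies 19 mm behind it; z points along the fingers, y is the direction in which the jaws open and shut (so a half turn about z gives the same grasp; the last joint's range is limited). The gripper opens to 87 mm and grips with 3 to 60 N. Pads are 19 mm wide; open, the fingers measure 117 mm over their backs; the gripper's body (75 mm by 190 mm) begins 51 mm behind the grasp point.
Start: joints at [1.283, 0.321, -0.07, 1.45, 0.023, 1.371, -0.057], TCP at [0.193, -0.621, 0.223] pointing down, gripper open.
Joint ranges: [-2.86, 2.86], [-0.3, 2.09], [-1.38, 1.24], [0.06, 2.45], [-1.56, 4.7], [0.09, 2.05], [-2.69, 2.69]. Speed limits (rad/s): [2.57, 2.57, 3.14, 3.14, 3.14, 3.14, 3.14].

### API

Orientations are given as a rotation vector (axis times angle).
In Python, from bench import bot gives the robot as it stands.
- The arm moves only by the tool jog_arm, never from a script. Its argument "steps" is a list of rows, each an object of numbers: "dx", "dy", "dz": the shift along the tool's x, y, z in cm; "ax", "ay", "az": the turn, a rotation vector about the tool's x, y, z in rad. In form: [{"dx": .., "dy": .., "dz": .., "ax": .., "ay": .., "az": ..}, ...]. A call has 1 to 10 rows; each row is the pose to reach, as a shift and turn from the pose measured when the call began, along the tool's axes at that moment; what a row does not reach only later rows make up. A row lasts 1/12 s, in which the tool goes at most 41.7 mm and 7.16 degrees, less where a joint would pass 70% of its speed; a pose out of reach is approached as far as the arm can. A call with a gripper value outside its range is refused whole. "jaw" is the closure, from 0 (fully open) to 1 (shut), set as the call begins (left out, the last holds). The fingers move at their own pace and stop on an object; "force" is the grip in N (left out, the last holds). Time passes only in rows, so rows that repeat a pose let the fingers close. It gives the time, the measured TCP pose, the force and the opening at its end, in the units of the state.
- bot.read_state(): the state, without advancing time (a new reading comes with each control period).
- bot.snapshot(name): name is "scene" or "top" or "wrist"; returns (picture, depth): 480x640x3 uint8, red, green, blue; 480x640 float32, m along the optical axis (not along the pixel's ray), 0 where there is no reading.
- bot.camera_model(name): a dict with "camera_matrix" (3x3 intrinsics, pixels), "k1" (the pictures are not rectified: a ray, as slopes to the right and down, at radius r is drawn at 1 + k1 r^2 times it, then the intrinsics apply), "R" (3x3) and "t" (3): a world point X has camera coordinates R X + t. Camera axes: x right, y down, z forward; pixel columns grow to the right and rows downward; lengths in m; the calibration is good to about 2 mm. A picture is of the moment at which its call begins: read the wrist's pose just before it. camera_model takes no time and is no camera call; for the wrist camera it gives the pose at the moment of the call.
- bot.job_done(): hands the job in, once; it reports no verdict.
The state is a dict: "t": time; "qpos": joint angles; "dq": joint speeds; "joint_torque": joint torques, N m; "position": TCP position; "eef_rot": TCP orientation; "ft_force": force on the tool from outside, world axes, zero at the start; "torque": the same for the moment, N m; "opening": finger opening in m.
Only numpy, scipy, OpenCV 4.12 (cv2) and the standard library are available. Lean on these libraries where they do the work, as an engineer would, in place of code of your own. Each camera call takes 0.05 s, during which the arm holds its last target.

## Working session

There is one attempt and no reset: what is moved stays moved. The work goes in short steps, Python scripts to look and compute and a tool call to move; the robot and the scene stay as the last step left them, time stands still between calls to the robot, and variables do not carry over. Pictures are saved under pics/ and viewed, and the job is handed in when it is done.

Besides the shell and the picture viewer there is one more tool, called after ">>>" as a command line: name --argument value ..., lists and objects as JSON in quotes. jog_arm: Moves the arm, as the interface text tells. Its arguments: {"type":"object","properties":{"steps":{"type":"array"},"jaw":{"type":"number"},"force":{"type":"number"}},"required":["steps"]}

```bash
mkdir -p pics; ls; cat > h.py <<'E'
import numpy as np, cv2
from bench import bot
def snap(name,fn=None):
    cm=bot.camera_model(name); p,d=bot.snapshot(name)
    if fn: cv2.imwrite('pics/'+fn,p[:,:,::-1])
    return p,d,cm
def ray(cm,u,v):
    K=np.array(cm['camera_matrix']);k1=cm['k1']
    x=(u-K[0,2])/K[0,0];y=(v-K[1,2])/K[1,1]
    a,b=x,y
    for _ in range(30):
        s=1+k1*(a*a+b*b);a,b=x/s,y/s
    R=np.array(cm['R']);t=np.array(cm['t'])
    return -R.T@t, R.T@np.array([a,b,1.])
def at_z(cm,u,v,z):
    o,r=ray(cm,u,v);return o+r*(z-o[2])/r[2]
def at_d(cm,u,v,d):
    o,r=ray(cm,u,v);return o+r*d
def proj(cm,X):
    K=np.array(cm['camera_matrix']);c=np.array(cm['R'])@np.array(X)+np.array(cm['t'])
    a,b=c[0]/c[2],c[1]/c[2];s=1+cm['k1']*(a*a+b*b)
    return K[0,0]*a*s+K[0,2],K[1,1]*b*s+K[1,2]
def cloud(d,cm):
    K=np.array(cm['camera_matrix']);k1=cm['k1']
    v,u=np.mgrid[0:480,0:640]
    x=(u-K[0,2])/K[0,0];y=(v-K[1,2])/K[1,1];a,b=x.copy(),y.copy()
    for _ in range(30):
        s=1+k1*(a*a+b*b);a,b=x/s,y/s
    P=np.stack([a*d,b*d,d],-1)-np.array(cm['t'])
    P=P@np.array(cm['R']);P[d==0]=np.nan
    return P
E
python3 - <<'E'
from h import *
for n in ['scene','top','wrist']:
    p,d,cm=snap(n,n+'0.png'); print(n,cm['camera_matrix'],cm['k1'],-np.array(cm['R']).T@np.array(cm['t']))
s=bot.read_state();print(s)
E
```

```text
pics
scene [[557.03840938   0.         307.37069935]
 [  0.         557.03840938 237.27092505]
 [  0.           0.           1.        ]] -0.17850945626970496 [0.05771732 0.59374107 0.75204272]
top [[463.79888449   0.         310.30412622]
 [  0.         463.79888449 239.82927288]
 [  0.           0.           1.        ]] -0.0666972866177526 [0.4277667  0.08501402 1.13542603]
wrist [[346.4634196    0.         318.95358796]
 [  0.         346.4634196  235.33844113]
 [  0.           0.           1.        ]] -0.012501156361048257 [ 0.27271842 -0.5945887   0.3842485 ]
{'t': 0.15, 'qpos': array([ 1.28312198,  0.32167268, -0.07009999,  1.4513886 ,  0.02260598,
        1.37078323, -0.05689921]), 'dq': array([-0.0002156 , -0.00233715,  0.00061807, -0.00224139, -0.00138952,
       -0.00014811, -0.00042042]), 'joint_torque': array([-3.25707715e-04, -4.91796899e+01, -4.04686863e-01, -3.12877285e+01,
       -6.40303153e-02,  4.04243649e-02,  1.39296822e-04]), 'position': array([ 0.19303068, -0.62024624,  0.22170301]), 'eef_rot': array([-3.10447198e+00, -4.72077150e-01,  4.78500288e-04]), 'ft_force': array([ 0.03345243, -0.40524618,  0.36243138]), 'torque': array([ 0.02613968, -0.04188153,  0.03214279]), 'opening': 0.08695230031843695}
```

View pics/scene0.png

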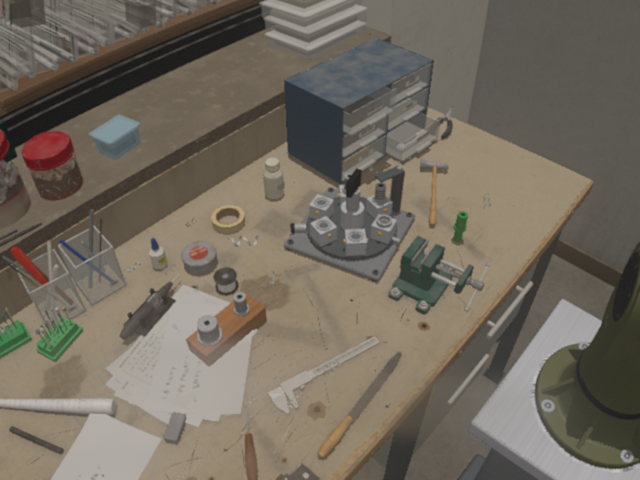

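View pics/top0.png

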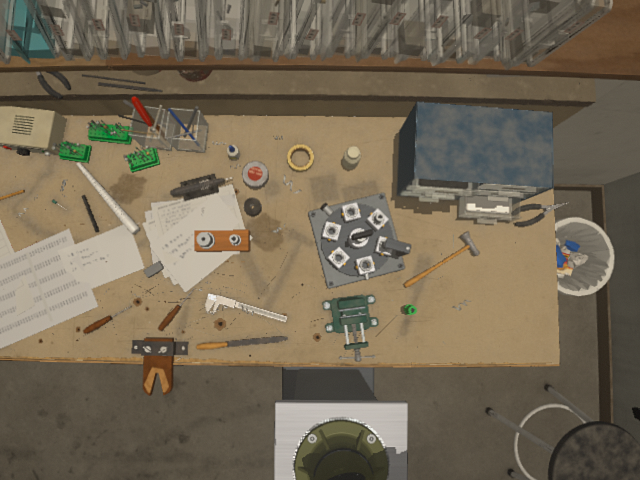

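View pics/wrist0.png

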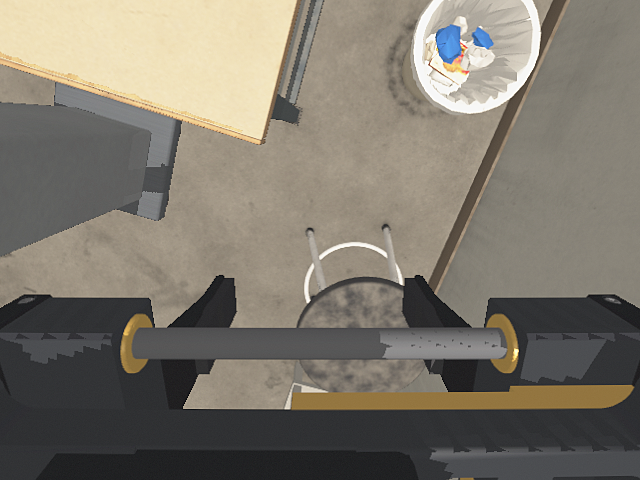

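```bash
python3 - <<'E'
import cv2
a=cv2.imread('pics/top0.png');b=cv2.imread('pics/scene0.png')
cv2.imwrite('pics/c1.png',cv2.resize(a[180:330,180:430],None,fx=3.2,fy=3.2,interpolation=2))
cv2.imwrite('pics/c2.png',cv2.resize(b[155:375,180:480],None,fx=2.6,fy=2.6,interpolation=2))
E
```

```text
(no output)
```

View pics/c1.png

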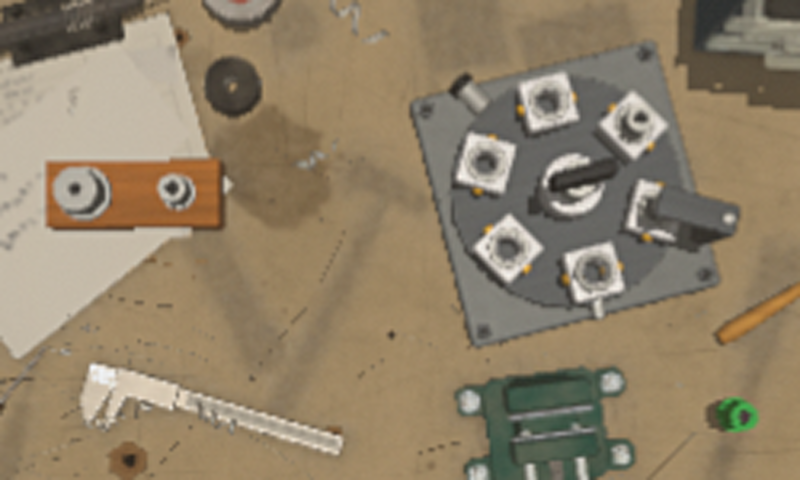

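View pics/c2.png

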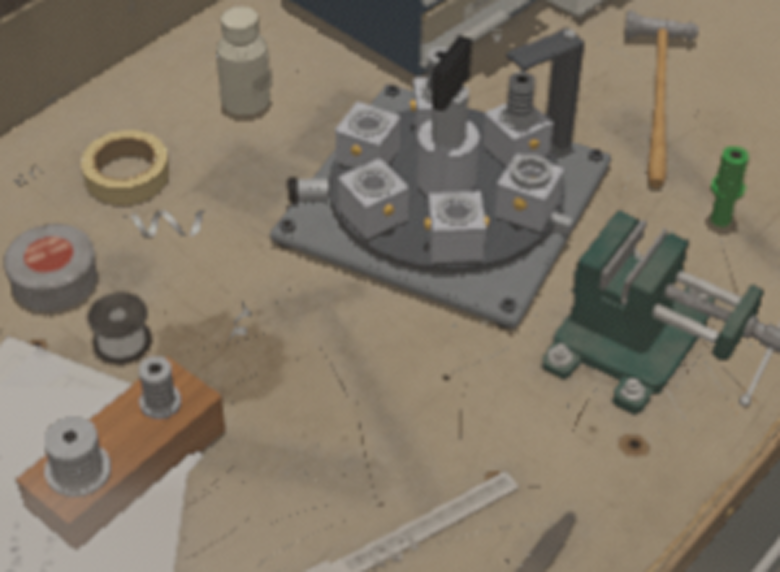

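```bash
python3 - <<'E'
from h import *
p,d,cm=snap('top'); P=cloud(d,cm)
def q(u,v): print((u,v),np.round(P[v,u],4))
f=lambda x,y:(int(180+x/3.2),int(180+y/3.2))
for n,c in dict(wide=(80,190),slim=(175,188),standL=(50,222),standR=(218,222),pock=(595,268),nextp=(508,248),handle=(582,175),load2=(636,120),guard=(700,210),c1=(420,105),c2=(645,48),c3=(485,335),c4=(710,275),bench=(390,330),ptr=(598,308),vise=(545,440),papr=(150,60)).items():
    print(n,end=' ');q(*f(*c))
np.save('topP.npy',P)
# heights near
m=(P[...,0]>0.2)&(P[...,0]<0.8)&(P[...,1]>-0.25)&(P[...,1]<0.45)
z=P[...,2]
im=np.clip(z*1500,0,255); im[~m]=0
cv2.imwrite('pics/hz.png',cv2.resize(np.nan_to_num(im).astype(np.uint8)[150:350,150:450],None,fx=2.6,fy=2.6,interpolation=0))
E
```

```text
wide (205, 239) [0.5334 0.3225 0.073 ]
slim (234, 238) [0.5367 0.256  0.0694]
standL (195, 249) [0.513  0.3544 0.0342]
standR (248, 249) [0.5144 0.2277 0.0328]
pock (365, 263) [ 0.4844 -0.053   0.0202]
nextp (338, 257) [0.498  0.0124 0.0241]
handle (361, 234) [ 0.5405 -0.0292  0.1442]
load2 (378, 217) [ 0.5859 -0.0742  0.0911]
guard (398, 245) [ 0.5201 -0.1149  0.1144]
c1 (311, 212) [0.6073 0.0782 0.0191]
c2 (381, 195) [ 0.6514 -0.093   0.0189]
c3 (331, 284) [0.4333 0.0284 0.0153]
c4 (401, 265) [ 0.4806 -0.1413  0.0145]
bench (301, 283) [0.4351 0.1008 0.0011]
ptr (366, 276) [ 0.453  -0.0547  0.0256]
vise (350, 317) [ 0.3588 -0.0121  0.0746]
papr (226, 198) [0.6418 0.288  0.0095]
```

View pics/hz.png

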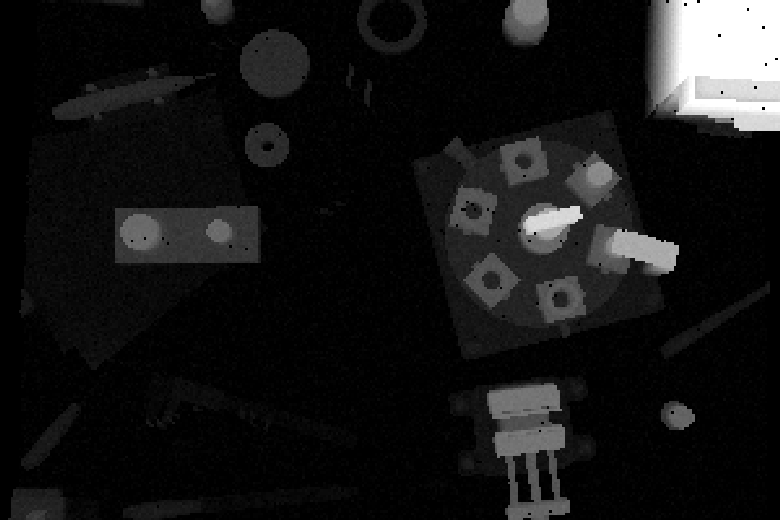

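```bash
cat >> h.py <<'E'
from scipy.spatial.transform import Rotation as Ro
def mv(target,yaw=None):
    """print tool-frame shift (cm) and turn to bring TCP to world target; yaw = world yaw (deg) of tool x, tool down"""
    s=bot.read_state();R=Ro.from_rotvec(s['eef_rot']);p=s['position']
    sh=R.inv().apply(np.array(target)-p)*100
    out=dict(zip(['dx','dy','dz'],np.round(sh,3)))
    cur=np.degrees(np.arctan2(*R.as_matrix()[[1,0],0]))
    if yaw is not None:
        a=np.radians(yaw);T=Ro.from_matrix(np.array([[np.cos(a),np.sin(a),0],[np.sin(a),-np.cos(a),0],[0,0,-1]]))
        out.update(dict(zip(['ax','ay','az'],np.round((R.inv()*T).as_rotvec(),4))))
    print('pos',np.round(p,4),'yaw',round(cur,2),'tilt',np.round(R.as_matrix()[:2,2],4),'F',np.round(s['ft_force'],2),'q',np.round(s['qpos'],2),'t',s['t'],'open',round(s['opening'],4))
    print(out,'dist',np.linalg.norm(sh))
E
python3 - <<'E'
from h import *
mv((.45,-.35,.30))
P=np.load('topP.npy')
print(np.round(P[150,480],3),np.round(P[190,470],3),np.round(P[208,480],3))
E
```

```text
pos [ 0.1931 -0.6203  0.2219] yaw 17.29 tilt [-0.0004  0.0011] F [ 0.1   0.36 -0.52] q [ 1.28  0.32 -0.07  1.45  0.02  1.37 -0.06] t 0.2 open 0.0872
{'dx': np.float64(32.568), 'dy': np.float64(-18.183), 'dz': np.float64(-7.794)} dist 38.10554350207621
[ 0.717 -0.277  0.191] [ 0.642 -0.273  0.136] [ 0.622 -0.337  0.023]
```

>>> jog_arm --steps '[{"dx": 3.3,"dy": -1.8,"dz": -3},{"dx": 6.6,"dy": -3.6,"dz": -6},{"dx": 10,"dy": -5.5,"dz": -8},{"dx": 13.3,"dy": -7.3,"dz": -8},{"dx": 16.6,"dy": -9.2,"dz": -8},{"dx": 20,"dy": -11,"dz": -8},{"dx": 23.3,"dy": -13,"dz": -8},{"dx": 26.6,"dy": -14.8,"dz": -8},{"dx": 30,"dy": -16.7,"dz": -8},{"dx": 32.6,"dy": -18.2,"dz": -8}]' --jaw 0.5 --force 30

```text
schema error: expected keys dx, dy, dz, ax, ay, az
```

```bash
python3 - <<'E'
from h import *
mv((.43,-.06,.33),15)
E
```

```text
pos [ 0.1931 -0.6203  0.2219] yaw 17.29 tilt [-0.0004  0.0011] F [ 0.1   0.36 -0.52] q [ 1.28  0.32 -0.07  1.45  0.02  1.37 -0.06] t 0.2 open 0.0872
{'dx': np.float64(39.278), 'dy': np.float64(-46.47), 'dz': np.float64(-10.762), 'ax': np.float64(-0.0011), 'ay': np.float64(0.0001), 'az': np.float64(0.04)} dist 61.79055160969561
```

>>> jog_arm --steps '[{"dx": 3.3,"dy": -1.8,"dz": -3,"ax": 0,"ay": 0,"az": 0},{"dx": 6.6,"dy": -3.6,"dz": -6,"ax": 0,"ay": 0,"az": 0},{"dx": 10,"dy": -5.5,"dz": -8,"ax": 0,"ay": 0,"az": 0},{"dx": 13.3,"dy": -7.3,"dz": -8,"ax": 0,"ay": 0,"az": 0},{"dx": 16.6,"dy": -9.2,"dz": -8,"ax": 0,"ay": 0,"az": 0},{"dx": 20,"dy": -11,"dz": -8,"ax": 0,"ay": 0,"az": 0},{"dx": 23.3,"dy": -13,"dz": -8,"ax": 0,"ay": 0,"az": 0},{"dx": 26.6,"dy": -14.8,"dz": -8,"ax": 0,"ay": 0,"az": 0},{"dx": 30,"dy": -16.7,"dz": -8,"ax": 0,"ay": 0,"az": 0},{"dx": 32.6,"dy": -18.2,"dz": -8,"ax": 0,"ay": 0,"az": 0}]' --jaw 0.5 --force 30

```text
t: 1.03
position: [0.4525, -0.3464, 0.3022]
eef_rot: [-3.103, -0.477, -0.001]
ft_force: [1.1, 1.0, -0.1]
opening: 0.0437
```

```bash
python3 - <<'E'
from h import *
mv((.43,-.06,.33),15)
E
```

```text
pos [ 0.4525 -0.3464  0.3022] yaw 17.47 tilt [0.0004 0.0018] F [ 1.07  1.03 -0.1 ] q [ 0.89  0.14 -0.32  1.52  0.04  1.49 -0.69] t 1.0333 open 0.0437
{'dx': np.float64(6.454), 'dy': np.float64(-27.998), 'dz': np.float64(-2.733), 'ax': np.float64(-0.0017), 'ay': np.float64(-0.0009), 'az': np.float64(0.0431)} dist 28.86162820474436
```

>>> jog_arm --steps '[{"dx": 0.8,"dy": -3.5,"dz": -1,"ax": 0,"ay": 0,"az": 0},{"dx": 1.6,"dy": -7,"dz": -2,"ax": 0,"ay": 0,"az": 0.02},{"dx": 2.4,"dy": -10.5,"dz": -2.7,"ax": 0,"ay": 0,"az": 0.04},{"dx": 3.2,"dy": -14,"dz": -2.7,"ax": 0,"ay": 0,"az": 0.043},{"dx": 4,"dy": -17.5,"dz": -2.7,"ax": 0,"ay": 0,"az": 0.043},{"dx": 4.8,"dy": -21,"dz": -2.7,"ax": 0,"ay": 0,"az": 0.043},{"dx": 5.6,"dy": -24.5,"dz": -2.7,"ax": 0,"ay": 0,"az": 0.043},{"dx": 6.4,"dy": -28,"dz": -2.7,"ax": 0,"ay": 0,"az": 0.043},{"dx": 6.4,"dy": -28,"dz": -2.7,"ax": 0,"ay": 0,"az": 0.043},{"dx": 6.4,"dy": -28,"dz": -2.7,"ax": 0,"ay": 0,"az": 0.043}]'

```text
t: 1.87
position: [0.4294, -0.058, 0.3301]
eef_rot: [3.114, 0.417, 0.002]
ft_force: [-0.3, -0.1, 0.2]
opening: 0.0435
```

```bash
python3 - <<'E'
from h import *
import pickle
p,d,cm=snap('wrist','w1.png'); pickle.dump((p,d,cm),open('w1.pkl','wb'))
mv((.43,.23,.25),15)
E
```

```text
pos [ 0.4294 -0.0599  0.3298] yaw 15.08 tilt [0.0009 0.0004] F [-0.45 -1.66 -1.07] q [ 0.71 -0.18 -0.54  1.75 -0.09  1.55 -1.13] t 1.9167 open 0.0437
{'dx': np.float64(7.596), 'dy': np.float64(-27.978), 'dz': np.float64(7.997), 'ax': np.float64(-0.0002), 'ay': np.float64(-0.0009), 'az': np.float64(0.0014)} dist 30.073459660053086
```

View pics/w1.png

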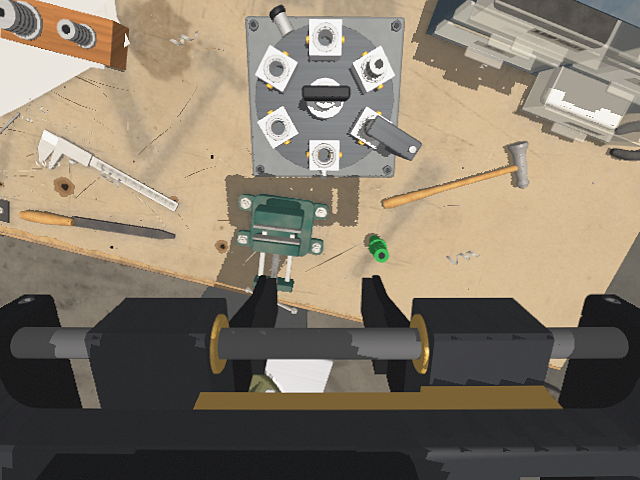

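```bash
cat > seg.py <<'E'
from h import *
import pickle
def rect(Q):
    r=cv2.minAreaRect((Q*1000).astype(np.float32)); return np.round(r[0],1),np.round(r[1],1),round(r[2],2)
for nm in ['w1','top']:
    if nm=='top': P=np.load('topP.npy')
    else:
        p,d,cm=pickle.load(open('w1.pkl','rb'));P=cloud(d,cm)
    C=np.array([.543,-.032]); r=np.hypot(P[...,0]-C[0],P[...,1]-C[1]); z=P[...,2]
    b=(r<.3)&(z<.006); print(nm,'bench z',np.median(z[b]))
    pl=(r<.16)&(z>.011)&(z<.022); n,l,st,ce=cv2.connectedComponentsWithStats(cv2.morphologyEx(pl.astype(np.uint8),cv2.MORPH_OPEN,np.ones((3,3))))
    k=1+np.argmax(st[1:,4]);Q=P[l==k];print('plate',rect(Q[:,:2]),np.median(z[(l==k)&(r>.1)]))
    h=(r<.035)&(z>.125);Q=P[h];print('handle',rect(Q[:,:2]),Q[:,2].mean() if len(Q) else 0,len(Q))
    bl=(r<.1)&(r>.04)&(z>.05)&(z<.068);n,l,st,ce=cv2.connectedComponentsWithStats(bl.astype(np.uint8))
    for i in range(1,n):
        if st[i,4]>30: Q=P[l==i];print(' blk',rect(Q[:,:2]),np.round(np.percentile(Q[:,2],[10,50,90]),4),np.degrees(np.arctan2(*(Q[:,:2].mean(0)-C)[::-1])))
    sm=(abs(P[...,0]-.536)<.06)&(abs(P[...,1]-.29)<.1)
    for lo,hi,t in[(.028,.04,'stand'),(.06,.08,'heads')]:
        n,l,st,ce=cv2.connectedComponentsWithStats((sm&(z>lo)&(z<hi)).astype(np.uint8))
        for i in range(1,n):
            if st[i,4]>20: Q=P[l==i];print(t,rect(Q[:,:2]),np.median(Q[:,2]),Q[:,:2].mean(0))
E
python3 seg.py
```

```text
w1 bench z 0.0005229688138038327
plate (array([528.2,  17.4]), array([194.6,  90.9]), 15.28) 0.013821000528887113
handle (array([541.3, -32. ]), array([12.3, 45.5]), 14.93) 0.14260243352731933 714
 blk (array([604.5, -15.4]), array([36.3, 35.5]), 14.62) [0.0546 0.0563 0.0582] 15.240114201182818
 blk (array([558.8,  29.8]), array([36.5, 36.2]), 74.85) [0.0545 0.0563 0.0581] 75.90717592238298
 blk (array([587.8, -78.1]), array([36.2, 36.7]), 45.16) [0.0548 0.0562 0.0616] -46.755043554049614
 blk (array([495.8,  13.1]), array([35.4, 36.4]), 45.02) [0.0548 0.0563 0.0581] 135.9391371184818
 blk (array([524.6, -94.9]), array([36.2, 36.3]), 75.14) [0.0546 0.0562 0.0617] -109.42993266604162
 blk (array([478.9, -49. ]), array([35.3, 36.1]), 15.08) [0.0548 0.0562 0.0636] -165.4932464786915
stand (array([534.8, 292.2]), array([ 50.9, 131.4]), 1.19) 0.03697367733872935 [0.53403135 0.27587621]
heads (array([533.3, 320. ]), array([18.8, 30.9]), 89.41) 0.07028600438671818 [0.53318879 0.31873998]
heads (array([535.4, 257.1]), array([20.5, 20.3]), 60.47) 0.07052090079658796 [0.53542966 0.25528686]
to
[... 392 characters left out ...]
lk (array([559.3,  29.8]), array([36.1, 36.2]), 74.54) [0.0531 0.056  0.0591] 75.53617455197448
 blk (array([525.4, -95.6]), array([36.8, 36. ]), 74.24) [0.0533 0.0563 0.0611] -109.57437905581322
 blk (array([496. ,  13.2]), array([34.7, 35.3]), 45.41) [0.0537 0.0562 0.059 ] 136.0428457348113
 blk (array([479.9, -50.5]), array([35.6, 41.1]), 14.43) [0.0536 0.0571 0.0636] -164.86741546655384
stand (array([536.1, 292.9]), array([ 50.6, 131.1]), 0.96) 0.03645717565869492 [0.53472933 0.28523276]
heads (array([534.9, 328.2]), array([31.4, 31.1]), 64.09) 0.07058311901654223 [0.53475023 0.32754188]
heads (array([536.6, 257. ]), array([18.3, 17.9]), 46.47) 0.07017559282373116 [0.53621772 0.25684825]
```

>>> jog_arm --steps '[{"dx": 1,"dy": -3.5,"dz": 1,"ax": 0,"ay": 0,"az": 0},{"dx": 2,"dy": -7,"dz": 2,"ax": 0,"ay": 0,"az": 0},{"dx": 3,"dy": -10.5,"dz": 3,"ax": 0,"ay": 0,"az": 0},{"dx": 4,"dy": -14,"dz": 4,"ax": 0,"ay": 0,"az": 0},{"dx": 5,"dy": -17.5,"dz": 5,"ax": 0,"ay": 0,"az": 0},{"dx": 6,"dy": -21,"dz": 6,"ax": 0,"ay": 0,"az": 0},{"dx": 7,"dy": -24.5,"dz": 7,"ax": 0,"ay": 0,"az": 0},{"dx": 7.6,"dy": -28,"dz": 8,"ax": 0,"ay": 0,"az": 0},{"dx": 7.6,"dy": -28,"dz": 8,"ax": 0,"ay": 0,"az": 0},{"dx": 7.6,"dy": -28,"dz": 8,"ax": 0,"ay": 0,"az": 0}]'

```text
t: 2.75
position: [0.4296, 0.2308, 0.2492]
eef_rot: [-3.112, -0.416, 0.002]
ft_force: [-0.0, 0.2, 0.2]
opening: 0.0435
```

```bash
python3 - <<'E'
from h import *
import pickle
p,d,cm=snap('wrist','w2.png'); pickle.dump((p,d,cm),open('w2.pkl','wb'))
P=cloud(d,cm);z=P[...,2]
sm=(abs(P[...,0]-.536)<.06)&(abs(P[...,1]-.29)<.1)
for lo,hi,t in[(.028,.04,'stand'),(.06,.08,'heads')]:
    n,l,st,ce=cv2.connectedComponentsWithStats((sm&(z>lo)&(z<hi)).astype(np.uint8))
    for i in range(1,n):
        if st[i,4]>20:
            Q=P[l==i];r=cv2.minAreaRect((Q[:,:2]*1000).astype(np.float32));c=cv2.minEnclosingCircle((Q[:,:2]*1000).astype(np.float32));print(t,r,c,np.median(Q[:,2]),ce[i])
mv((.5355,.2575,.12),15)
E
```

```text
stand ((535.2227172851562, 292.83172607421875), (50.54957580566406, 129.7152862548828), 1.1015740633010864) ((534.9909057617188, 292.7044372558594), 68.68350982666016) 0.03656219209101663 [294.93268054  91.04793962]
heads ((534.1958618164062, 326.90887451171875), (30.903270721435547, 31.661388397216797), 23.81475257873535) ((534.389404296875, 327.3233947753906), 16.282249450683594) 0.07047806798183337 [249.26205641  76.60600546]
heads ((535.3248291015625, 257.9283142089844), (19.416471481323242, 19.65598487854004), 68.95572662353516) ((535.4629516601562, 258.0767517089844), 10.072490692138672) 0.07047867902256803 [322.49135802  96.61728395]
pos [0.4305 0.2291 0.2495] yaw 15.04 tilt [-0.0005  0.0004] F [ 0.33 -0.8   0.11] q [ 0.47 -0.01 -0.99  1.77 -0.01  1.38 -1.83] t 2.8 open 0.0434
{'dx': np.float64(10.883), 'dy': np.float64(-0.013), 'dz': np.float64(12.948), 'ax': np.float64(-0.0005), 'ay': np.float64(0.0004), 'az': np.float64(0.0007)} dist 16.9141793554667
```

View pics/w2.png

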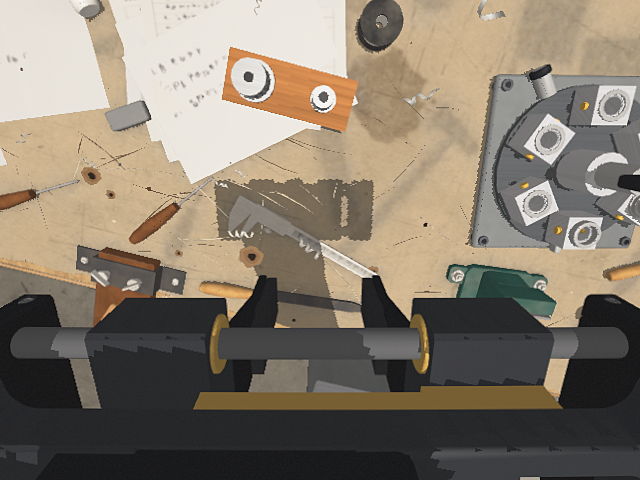

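Candidates (wrist picture w2 / top picture): slim holder in the stand at (322,97) / (235,239), head about 20 mm – chosen; wide holder (249,77), head 31 mm; loaded1 under the guard and loaded2 (top 378,217), already in the carousel; green look-alike (top 408,309). The picture confirms the choice: narrow head in the right-hand hole.

>>> jog_arm --steps '[{"dx": 2.8,"dy": 0,"dz": 2.5,"ax": 0,"ay": 0,"az": 0},{"dx": 5.6,"dy": 0,"dz": 5,"ax": 0,"ay": 0,"az": 0},{"dx": 8.4,"dy": 0,"dz": 7.5,"ax": 0,"ay": 0,"az": 0},{"dx": 10.9,"dy": 0,"dz": 10,"ax": 0,"ay": 0,"az": 0},{"dx": 10.9,"dy": 0,"dz": 13,"ax": 0,"ay": 0,"az": 0},{"dx": 10.9,"dy": 0,"dz": 13,"ax": 0,"ay": 0,"az": 0},{"dx": 10.9,"dy": 0,"dz": 13,"ax": 0,"ay": 0,"az": 0}]'

```text
t: 3.38
position: [0.5356, 0.2544, 0.1178]
eef_rot: [3.114, 0.406, -0.008]
ft_force: [-0.2, 0.3, -0.3]
opening: 0.0436
```

```bash
python3 - <<'E'
from h import *
p,d,cm=snap('wrist','w3.png')
print(proj(cm,(.5354,.2579,.0705)),proj(cm,bot.read_state()['position']))
mv((.5355,.2579,.043),15)
E
```

```text
(np.float64(315.461597691381), np.float64(259.22657995974384)) (np.float64(319.00707317729336), np.float64(294.4116193045595))
pos [0.5363 0.2557 0.1199] yaw 14.91 tilt [-0.0009 -0.0005] F [-0.4   0.84  0.12] q [ 0.27  0.43 -0.94  1.69  0.37  1.21 -2.07] t 3.4333 open 0.0432
{'dx': np.float64(-0.012), 'dy': np.float64(-0.232), 'dz': np.float64(7.689), 'ax': np.float64(0.0003), 'ay': np.float64(0.001), 'az': np.float64(-0.0016)} dist 7.692240161350495
```

View pics/w3.png

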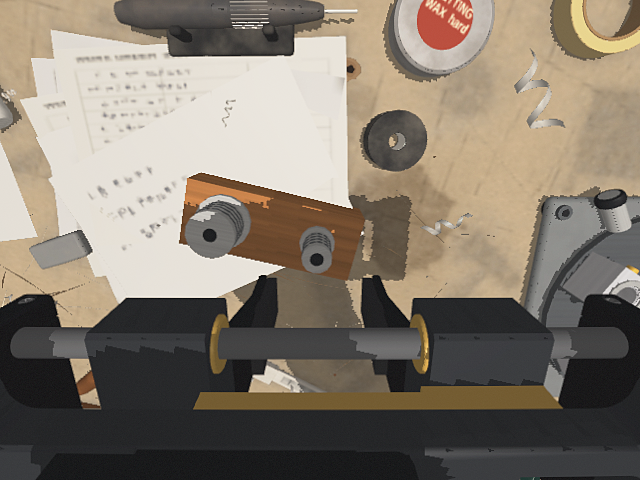

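>>> jog_arm --steps '[{"dx": 0,"dy": -0.23,"dz": 0,"ax": 0,"ay": 0,"az": 0},{"dx": 0,"dy": -0.23,"dz": 2,"ax": 0,"ay": 0,"az": 0},{"dx": 0,"dy": -0.23,"dz": 4,"ax": 0,"ay": 0,"az": 0},{"dx": 0,"dy": -0.23,"dz": 6,"ax": 0,"ay": 0,"az": 0},{"dx": 0,"dy": -0.23,"dz": 7.2,"ax": 0,"ay": 0,"az": 0},{"dx": 0,"dy": -0.23,"dz": 7.6,"ax": 0,"ay": 0,"az": 0},{"dx": 0,"dy": -0.23,"dz": 7.6,"ax": 0,"ay": 0,"az": 0},{"dx": 0,"dy": -0.23,"dz": 7.6,"ax": 0,"ay": 0,"az": 0}]'

```text
t: 4.1
position: [0.5365, 0.2583, 0.0454]
eef_rot: [3.115, 0.407, 0.002]
ft_force: [0.8, 0.2, 0.0]
opening: 0.0435
```

```bash
python3 - <<'E'
from h import *
p,d,cm=snap('wrist','w4.png')
mv((.5355,.2579,.043),15)
E
```

```text
pos [0.5367 0.2585 0.0456] yaw 14.9 tilt [0.0017 0.0004] F [ 0.36 -0.04  0.75] q [ 0.22  0.51 -0.89  1.76  0.45  1.09 -2.13] t 4.15 open 0.0436
{'dx': np.float64(-0.128), 'dy': np.float64(0.027), 'dz': np.float64(0.259), 'ax': np.float64(0.0001), 'ay': np.float64(-0.0017), 'az': np.float64(-0.0017)} dist 0.2903481579464015
```

View pics/w4.png

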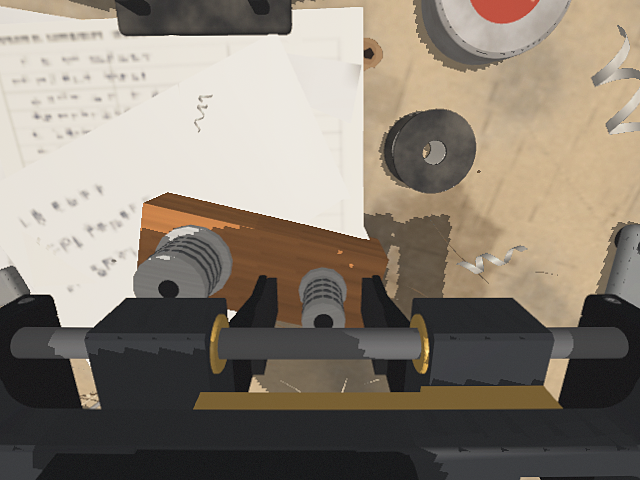

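>>> jog_arm --steps '[{"dx": -0.13,"dy": 0.03,"dz": 0.25,"ax": 0,"ay": 0,"az": 0},{"dx": -0.13,"dy": 0.03,"dz": 0.25,"ax": 0,"ay": 0,"az": 0},{"dx": -0.13,"dy": 0.03,"dz": 0.25,"ax": 0,"ay": 0,"az": 0}]'

```text
t: 4.4
position: [0.5358, 0.258, 0.0437]
eef_rot: [-3.115, -0.407, -0.004]
ft_force: [-0.0, -0.6, -0.4]
opening: 0.0436
```

>>> jog_arm --steps '[{"dx": 0,"dy": 0,"dz": 0,"ax": 0,"ay": 0,"az": 0},{"dx": 0,"dy": 0,"dz": 0,"ax": 0,"ay": 0,"az": 0},{"dx": 0,"dy": 0,"dz": 0,"ax": 0,"ay": 0,"az": 0},{"dx": 0,"dy": 0,"dz": 0,"ax": 0,"ay": 0,"az": 0},{"dx": 0,"dy": 0,"dz": 0,"ax": 0,"ay": 0,"az": 0},{"dx": 0,"dy": 0,"dz": 0,"ax": 0,"ay": 0,"az": 0}]' --jaw 1 --force 50

```text
t: 4.9
position: [0.5359, 0.2578, 0.0437]
eef_rot: [3.115, 0.407, 0.004]
ft_force: [0.4, -0.2, 0.4]
opening: 0.0185
```

```bash
python3 - <<'E'
from h import *
mv((.5355,.2579,.18),15)
E
```

```text
pos [0.5359 0.2578 0.0437] yaw 14.89 tilt [0.0026 0.0002] F [ 0.4  -0.24  0.39] q [ 0.22  0.51 -0.89  1.76  0.45  1.08 -2.13] t 4.9 open 0.0185
{'dx': np.float64(0.003), 'dy': np.float64(-0.013), 'dz': np.float64(-13.634), 'ax': np.float64(0.0004), 'ay': np.float64(-0.0025), 'az': np.float64(-0.0018)} dist 13.633516188018543
```

>>> jog_arm --steps '[{"dx": 0,"dy": 0,"dz": -2,"ax": 0,"ay": 0,"az": 0},{"dx": 0,"dy": 0,"dz": -5,"ax": 0,"ay": 0,"az": 0},{"dx": 0,"dy": 0,"dz": -9,"ax": 0,"ay": 0,"az": 0},{"dx": 0,"dy": 0,"dz": -12.5,"ax": 0,"ay": 0,"az": 0},{"dx": 0,"dy": 0,"dz": -15.5,"ax": 0,"ay": -0.0025,"az": 0},{"dx": 0,"dy": 0,"dz": -15.5,"ax": 0,"ay": -0.0025,"az": 0}]'

```text
t: 5.4
position: [0.5382, 0.2602, 0.2053]
eef_rot: [-3.113, -0.407, -0.016]
ft_force: [1.2, 1.2, -0.4]
opening: 0.0189
```

```bash
python3 - <<'E'
from h import *
mv((.4789,-.0492,.20),15)
E
```

```text
pos [0.5382 0.2602 0.2053] yaw 14.9 tilt [0.0096 0.0037] F [ 1.16  1.16 -0.36] q [ 0.3   0.36 -0.98  1.59  0.31  1.34 -2.03] t 5.4 open 0.0189
{'dx': np.float64(-13.694), 'dy': np.float64(28.379), 'dz': np.float64(0.36), 'ax': np.float64(-0.0011), 'ay': np.float64(-0.0103), 'az': np.float64(-0.0017)} dist 31.512465274342887
```

>>> jog_arm --steps '[{"dx": -1.7,"dy": 3.5,"dz": 0,"ax": 0,"ay": 0,"az": 0},{"dx": -3.4,"dy": 7,"dz": 0,"ax": 0,"ay": 0,"az": 0},{"dx": -5.1,"dy": 10.5,"dz": 0,"ax": 0,"ay": 0,"az": 0},{"dx": -6.8,"dy": 14,"dz": 0,"ax": 0,"ay": -0.01,"az": 0},{"dx": -8.5,"dy": 17.5,"dz": 0,"ax": 0,"ay": -0.01,"az": 0},{"dx": -10.2,"dy": 21,"dz": 0,"ax": 0,"ay": -0.01,"az": 0},{"dx": -11.9,"dy": 24.5,"dz": 0,"ax": 0,"ay": -0.01,"az": 0},{"dx": -13.7,"dy": 28.4,"dz": 0.3,"ax": 0,"ay": -0.01,"az": 0},{"dx": -13.7,"dy": 28.4,"dz": 0.3,"ax": 0,"ay": -0.01,"az": 0},{"dx": -13.7,"dy": 28.4,"dz": 0.3,"ax": 0,"ay": -0.01,"az": 0}]'

```text
t: 6.23
position: [0.4778, -0.0527, 0.1997]
eef_rot: [-3.116, -0.397, 0.002]
ft_force: [1.0, 1.2, -0.3]
opening: 0.019
```

```bash
python3 - <<'E'
from h import *
import pickle
p,d,cm=snap('wrist','w5.png'); pickle.dump((p,d,cm),open('w5.pkl','wb'))
print(proj(cm,(.4789,-.0492,.0563)),proj(cm,(.5417,-.0324,.1425)))
mv((.4789,-.0492,.14),15)
E
```

```text
(np.float64(317.047837554182), np.float64(219.37631739326415)) (np.float64(315.1500194516686), np.float64(153.9534903917406))
pos [ 0.4784 -0.0501  0.2   ] yaw 14.75 tilt [-0.0008  0.0017] F [-0.18 -0.14 -0.97] q [ 0.91  0.   -0.85  1.86  0.    1.28 -1.25] t 6.2833 open 0.0188
{'dx': np.float64(0.076), 'dy': np.float64(-0.063), 'dz': np.float64(6.001), 'ax': np.float64(-0.0018), 'ay': np.float64(0.0004), 'az': np.float64(-0.0043)} dist 6.002252737409284
```

View pics/w5.png

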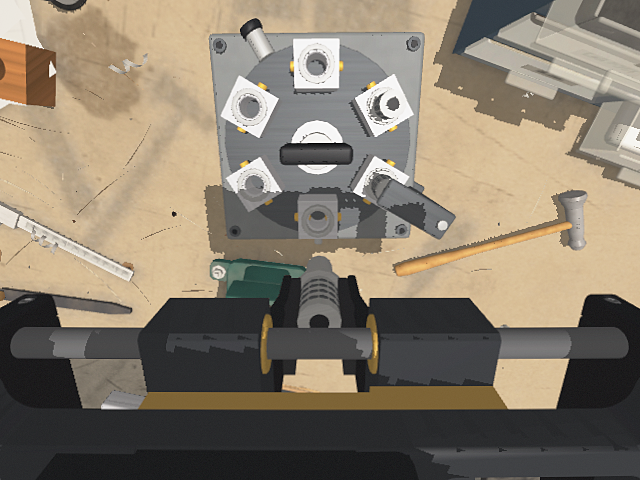

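```bash
python3 - <<'E'
from h import *
import pickle
p,d,cm=pickle.load(open('w5.pkl','rb'));P=cloud(d,cm);z=P[...,2]
s=bot.read_state();x,y,zz=s['position']
for dz in(-.0392,-.0072,-.0032,.0268): print(dz,np.round(proj(cm,(x,y,zz+dz)),1))
bl=(np.hypot(P[...,0]-.479,P[...,1]+.049)<.04)&(z>.05)&(z<.075)
n,l,st,ce=cv2.connectedComponentsWithStats(bl.astype(np.uint8))
for i in range(1,n):
    if st[i,4]>30: Q=P[l==i];print(cv2.minAreaRect((Q[:,:2]*1000).astype(np.float32)),np.percentile(Q[:,2],[5,50,80,95]),ce[i],st[i])
h=(P[...,2]>.15)&(np.hypot(P[...,0]-x,P[...,1]-y)<.03);v,u=np.where(h);print(len(v))
Q=P[h]; print(np.c_[u,v,np.round(Q*1000,1)][::60])
cv2.imwrite('pics/c5.png',cv2.resize(p[180:360,230:410,::-1],None,fx=3.3,fy=3.3,interpolation=2))
E
```

```text
-0.0392 [317.  263.7]
-0.0072 [316.6 286.3]
-0.0032 [316.5 289.6]
0.0268 [315.9 320.1]
((478.4478454589844, -49.032188415527344), (36.326499938964844, 35.56040573120117), 15.11030387878418) [0.05394098 0.05615116 0.06302354 0.06394232] [316.92135698 218.90208173] [ 297  199   40   40 1297]
24622
[[315.  256.  483.8 -47.4 162.7]
 [313.  260.  483.4 -46.4 169.3]
 [307.  263.  478.9 -43.7 164.8]
 ...
 [284.  479.  501.7 -39.5 319. ]
 [346.  479.  503.5 -50.  318.3]
 [406.  479.  506.7 -59.7 318.8]]
```

View pics/c5.png

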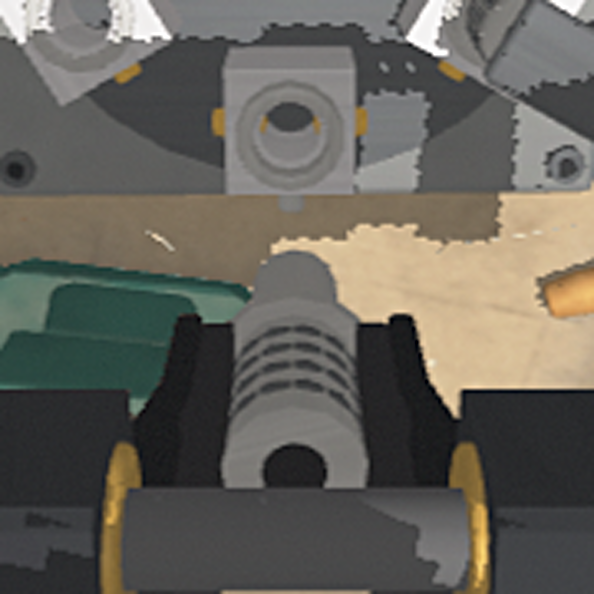

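>>> jog_arm --steps '[{"dx": 0,"dy": 0,"dz": 3,"ax": 0,"ay": 0,"az": 0},{"dx": 0,"dy": 0,"dz": 4.5,"ax": 0,"ay": 0,"az": 0},{"dx": 0,"dy": 0,"dz": 4.5,"ax": 0,"ay": 0,"az": 0},{"dx": 0,"dy": 0,"dz": 4.5,"ax": 0,"ay": 0,"az": 0},{"dx": 0,"dy": 0,"dz": 4.5,"ax": 0,"ay": 0,"az": 0},{"dx": 0,"dy": 0,"dz": 4.5,"ax": 0,"ay": 0,"az": 0}]'

```text
t: 6.78
position: [0.4795, -0.0493, 0.1563]
eef_rot: [-3.114, -0.405, -0.002]
ft_force: [0.4, -0.3, -1.0]
opening: 0.0188
```

```bash
python3 - <<'E'
from h import *
import pickle
s=bot.read_state()
p,d,cm=snap('wrist','w6.png'); pickle.dump((p,d,cm,s),open('w6.pkl','wb'))
x,y,zz=s['position'];P=cloud(d,cm);z=P[...,2]
print(s['position'],bot.read_state()['position'])
R=Ro.from_rotvec(s['eef_rot']).as_matrix()
for dz in(-.0392,-.0072,-.0032,.0268): print(dz,np.round(proj(cm,s['position']-R[:,2]*dz),1))
bl=(np.hypot(P[...,0]-.479,P[...,1]+.049)<.04)&(z>.05)&(z<.075)
n,l,st,ce=cv2.connectedComponentsWithStats(bl.astype(np.uint8))
for i in range(1,n):
    if st[i,4]>30: Q=P[l==i];print(cv2.minAreaRect((Q[:,:2]*1000).astype(np.float32)),np.percentile(Q[:,2],[5,50,80,95]),ce[i],st[i])
    Q=Q[Q[:,2]>.061];print('sleeve',cv2.minAreaRect((Q[:,:2]*1000).astype(np.float32)),np.median(Q[:,2]))
cv2.imwrite('pics/c6.png',cv2.resize(p[200:360,220:420,::-1],None,fx=3.5,fy=3.5,interpolation=2))
mv((.4789,-.0492,.14),15)
E
```

```text
[ 0.47946905 -0.04930249  0.15630359] [ 0.479367   -0.04959763  0.15624673]
-0.0392 [320.7 265.4]
-0.0072 [320.9 288.1]
-0.0032 [321.  291.5]
0.0268 [321.3 322.1]
((478.3426818847656, -49.33802795410156), (36.504215240478516, 35.858760833740234), 14.548425674438477) [0.05370148 0.05614073 0.06293227 0.06391119] [320.23817967 235.36761229] [ 298  214   46   45 1692]
sleeve ((479.093505859375, -49.34324264526367), (27.790555953979492, 28.899688720703125), 15.13027286529541) 0.06317544064360578
pos [ 0.4794 -0.0496  0.1562] yaw 14.81 tilt [0.0013 0.0011] F [0.43 0.18 0.02] q [ 0.89  0.05 -0.86  1.92  0.04  1.19 -1.29] t 6.8333 open 0.0187
{'dx': np.float64(-0.038), 'dy': np.float64(-0.049), 'dz': np.float64(1.625), 'ax': np.float64(-0.0007), 'ay': np.float64(-0.0016), 'az': np.float64(-0.0034)} dist 1.6258303738366964
```

View pics/c6.png

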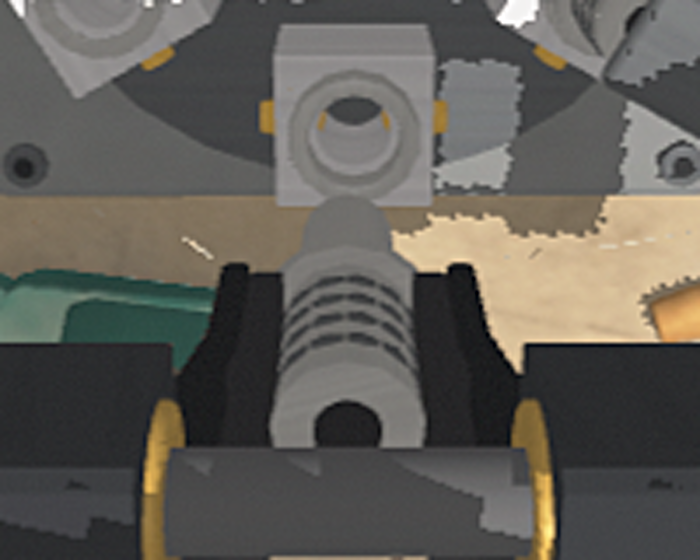

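```bash
cat > rel.py <<'E'
from h import *
import sys
for k in range(3):
    s=bot.read_state();p,d,cm=snap('wrist')
    Rt=Ro.from_rotvec(s['eef_rot']).as_matrix()
    Rc=np.array(cm['R']); tcpc=Rc@s['position']+np.array(cm['t'])
    cm2=dict(cm);cm2['R']=np.eye(3);cm2['t']=np.zeros(3)
    C=cloud(d,cm2)          # camera coordinates
    T=(C@ (Rt.T@Rc.T).T)    # tool axes, origin at camera
    tc=Rt.T@Rc.T@tcpc
    zt=T[...,2]-tc[2]       # along tool, 0 at TCP, + is down
    X=T[...,0]-tc[0];Y=T[...,1]-tc[1]
    print('tcp in cam(tool axes) mm',np.round(tc*1000,2),np.round(s['position'],4))
    # holder: shank/flange points
    for lo,hi,n in((.008,.036,'shank'),(.001,.0065,'flange'),(-.029,-.024,'headtop')):
        m=(zt>lo)&(zt<hi)&(abs(Y)<.02)&(abs(X)<.02)
        if n=='headtop': m&=(abs(Y)<.011)
        if m.sum()>5: print(n,m.sum(),'Y',np.round(1000*np.array([Y[m].min(),Y[m].max(),(Y[m].min()+Y[m].max())/2]),2),'Xmax',round(1000*X[m].max(),2))
    zw=s['position'][2]-zt
    m=(abs(X)<.06)&(abs(Y)<.025)&(zw>.0595)&(zw<.068)
    if m.sum()>20:
        Q=np.c_[X[m],Y[m]]*1000;print('sleeve',m.sum(),np.round(cv2.minAreaRect(Q.astype(np.float32))[:2],2),'Y',np.round([Q[:,1].min(),Q[:,1].max()],2),'X',np.round([Q[:,0].min(),Q[:,0].max()],2),'z',np.median(zw[m]))
    m=(abs(X)<.06)&(abs(Y)<.025)&(zw>.05)&(zw<.0595)
    if m.sum()>20:
        Q=np.c_[X[m],Y[m]]*1000;print('block',m.sum(),np.round(cv2.minAreaRect(Q.astype(np.float32))[:2],2),'Y',np.round([Q[:,1].min(),Q[:,1].max()],2),'X',np.round([Q[:,0].min(),Q[:,0].max()],2))
E
python3 rel.py
```

```text
tcp in cam(tool axes) mm [-83.66   1.01 162.68] [ 0.4794 -0.0496  0.1562]
shank 242 Y [-9.03  9.13  0.05] Xmax 10.78
flange 373 Y [-11.64   8.97  -1.33] Xmax 12.77
headtop 1098 Y [-10.96  10.92  -0.02] Xmax 10.35
sleeve 608 [[16.28 -0.32]
 [61.37 28.13]] Y [-14.44  13.69] X [-14.41  47.01] z 0.06315489393324439
block 1110 [[-1.32 -0.42]
 [35.83 36.96]] Y [-18.43  17.6 ] X [-19.71  17.15]
tcp in cam(tool axes) mm [-83.66   0.99 162.71] [ 0.4792 -0.0498  0.1561]
shank 239 Y [-9.1   6.35 -1.38] Xmax 8.05
flange 376 Y [-11.67   9.01  -1.33] Xmax 12.84
headtop 1097 Y [-1.098e+01  1.100e+01  1.000e-02] Xmax 10.37
sleeve 614 [[16.35 -0.43]
 [28.16 61.36]] Y [-14.45  13.7 ] X [-14.32  47.06] z 0.06319889643483467
block 1116 [[-0.95 -0.51]
 [36.04 36.82]] Y [-18.6   17.56] X [-19.29  17.48]
tcp in cam(tool axes) mm [-83.65   0.97 162.7 ] [ 0.479  -0.0499  0.1559]
shank 240 Y [-9.1   9.15  0.03] Xmax 11.9
flange 374 Y [-19.05   8.96  -5.05] Xmax 12.54
headtop 1096 Y [-10.98  10.98  -0.  ] Xmax 10.42
sleeve 619 [[16.67 -0.78]
 [28.91 62.23]] Y [-15.23  13.67] X [-14.45  47.79] z 0.06313317937290233
block 1104 [[-0.49 -0.62]
 [36.2  36.28]] Y [-18.72  17.48] X [-18.62  17.66]
```

```bash
python3 - <<'E'
from h import *
mv((.4791,-.0507,.108),15)
E
```

```text
pos [ 0.4789 -0.05    0.1557] yaw 14.76 tilt [0.0004 0.0012] F [-0.42  0.33 -1.31] q [ 0.89  0.05 -0.86  1.92  0.04  1.19 -1.29] t 6.9833 open 0.0188
{'dx': np.float64(0.003), 'dy': np.float64(0.076), 'dz': np.float64(4.773), 'ax': np.float64(-0.001), 'ay': np.float64(-0.0007), 'az': np.float64(-0.0042)} dist 4.773193970342761
```

>>> jog_arm --steps '[{"dx": 0,"dy": 0.08,"dz": 1.5,"ax": 0,"ay": 0,"az": 0},{"dx": 0,"dy": 0.08,"dz": 3,"ax": 0,"ay": 0,"az": 0},{"dx": 0,"dy": 0.08,"dz": 4.2,"ax": 0,"ay": 0,"az": -0.004},{"dx": 0,"dy": 0.08,"dz": 4.8,"ax": 0,"ay": 0,"az": -0.004},{"dx": 0,"dy": 0.08,"dz": 4.8,"ax": 0,"ay": 0,"az": -0.004},{"dx": 0,"dy": 0.08,"dz": 4.8,"ax": 0,"ay": 0,"az": -0.004},{"dx": 0,"dy": 0.08,"dz": 4.8,"ax": 0,"ay": 0,"az": -0.004}]'

```text
t: 7.57
position: [0.4797, -0.0507, 0.1084]
eef_rot: [-3.114, -0.41, -0.003]
ft_force: [-0.3, -0.7, -0.7]
opening: 0.019
```

```bash
python3 rel.py; python3 - <<'E'
from h import *
p,d,cm=snap('wrist')
cv2.imwrite('pics/c7.png',cv2.resize(p[200:360,220:420,::-1],None,fx=3.5,fy=3.5,interpolation=2))
mv((.4791,-.0507,.108),15)
E
```

```text
tcp in cam(tool axes) mm [-83.66   1.01 162.7 ] [ 0.4797 -0.0507  0.1084]
shank 241 Y [-9.1   6.33 -1.38] Xmax 7.92
flange 377 Y [-11.72   8.94  -1.39] Xmax 12.84
headtop 1097 Y [-10.96  10.97   0.  ] Xmax 10.16
sleeve 605 [[17.27 -2.01]
 [28.66 51.87]] Y [-16.1   12.56] X [-8.8  43.26] z 0.0631134007265076
block 1178 [[ 1.44 -1.52]
 [31.9  36.06]] Y [-19.55  16.52] X [-14.51  17.39]
tcp in cam(tool axes) mm [-83.67   0.99 162.72] [ 0.4797 -0.0508  0.1085]
shank 237 Y [-9.04  6.35 -1.35] Xmax 7.89
flange 372 Y [-11.68   9.    -1.34] Xmax 12.84
headtop 1098 Y [-1.098e+01  1.096e+01 -1.000e-02] Xmax 10.17
sleeve 613 [[16.87 -1.89]
 [28.71 52.94]] Y [-16.11  12.59] X [-9.67 43.31] z 0.06309487197033578
block 1155 [[ 1.41 -1.58]
 [31.71 36.1 ]] Y [-19.61  16.44] X [-14.5   17.31]
tcp in cam(tool axes) mm [-83.65   0.99 162.68] [ 0.4797 -0.0508  0.1085]
shank 238 Y [-9.04  6.26 -1.39] Xmax 8.03
flange 374 Y [-17.54   9.01  -4.27] Xmax 12.97
headtop 1092 Y [-10.98  10.94  -0.02] Xmax 10.29
sleeve 607 [[16.67 -1.9 ]
 [28.67 53.21]] Y [-16.08  12.58] X [-10.03  43.29] z 0.06309540080658246
block 1166 [[ 1.47 -1.61]
 [36.03 31.65]] Y [-19.66  16.44] X [-14.45  17.28]
pos [ 0.4795 -0.0508  0.1083] yaw 14.98 tilt [0.0014 0.0007] F [-1.   -0.04 -0.87] q [ 0.87  0.12 -0.86  1.97  0.1   1.09 -1.34] t 7.7667 open 0.0189
{'dx': np.float64(-0.036), 'dy': np.float64(-0.021), 'dz': np.float64(0.028), 'ax': np.float64(-0.0003), 'ay': np.float64(-0.0015), 'az': np.float64(-0.0003)} dist 0.05039712059224856
```

View pics/c7.png

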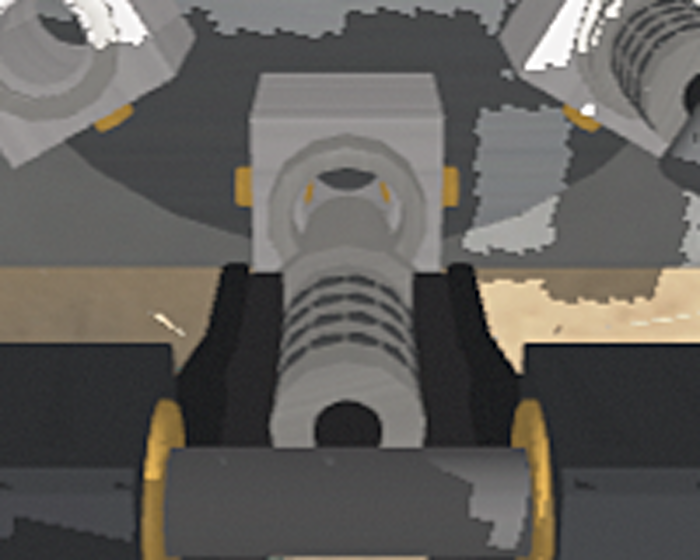

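>>> jog_arm --steps '[{"dx": -0.05,"dy": -0.03,"dz": 0,"ax": 0,"ay": 0,"az": 0},{"dx": -0.05,"dy": -0.03,"dz": 0.4,"ax": 0,"ay": 0,"az": 0},{"dx": -0.05,"dy": -0.03,"dz": 0.8,"ax": 0,"ay": 0,"az": 0},{"dx": -0.05,"dy": -0.03,"dz": 1.2,"ax": 0,"ay": 0,"az": 0},{"dx": -0.05,"dy": -0.03,"dz": 1.4,"ax": 0,"ay": 0,"az": 0},{"dx": -0.05,"dy": -0.03,"dz": 1.4,"ax": 0,"ay": 0,"az": 0}]'

```text
t: 8.27
position: [0.4784, -0.0506, 0.0935]
eef_rot: [-3.114, -0.41, -0.0]
ft_force: [0.0, 0.3, -0.7]
opening: 0.0189
```

```bash
python3 - <<'E'
from h import *
mv((.4791,-.0507,.094),15)
E
```

```text
pos [ 0.4784 -0.0506  0.0935] yaw 14.99 tilt [0.0001 0.0012] F [ 0.02  0.34 -0.67] q [ 0.87  0.14 -0.86  1.99  0.12  1.06 -1.35] t 8.2667 open 0.0189
{'dx': np.float64(0.062), 'dy': np.float64(0.03), 'dz': np.float64(-0.05), 'ax': np.float64(-0.0011), 'ay': np.float64(-0.0005), 'az': np.float64(-0.0002)} dist 0.08516373000541973
```

>>> jog_arm --steps '[{"dx": 0.02,"dy": 0,"dz": 0.2,"ax": 0,"ay": 0,"az": 0},{"dx": 0.02,"dy": 0,"dz": 0.4,"ax": 0,"ay": 0,"az": 0},{"dx": 0.02,"dy": 0,"dz": 0.6,"ax": 0,"ay": 0,"az": 0},{"dx": 0.02,"dy": 0,"dz": 0.7,"ax": 0,"ay": 0,"az": 0}]'

```text
t: 8.6
position: [0.4785, -0.0505, 0.0862]
eef_rot: [-3.114, -0.41, -0.0]
ft_force: [-0.3, -0.6, 0.7]
opening: 0.0188
```

```bash
python3 - <<'E'
from h import *
mv((.4791,-.0507,.094),15)
E
```

```text
pos [ 0.4785 -0.0505  0.0862] yaw 14.99 tilt [-0.0001  0.0012] F [-0.32 -0.62  0.66] q [ 0.86  0.15 -0.85  2.    0.13  1.05 -1.36] t 8.6 open 0.0188
{'dx': np.float64(0.051), 'dy': np.float64(0.03), 'dz': np.float64(-0.776), 'ax': np.float64(-0.0012), 'ay': np.float64(-0.0003), 'az': np.float64(-0.0001)} dist 0.7785238511002137
```

>>> jog_arm --steps '[{"dx": 0,"dy": 0,"dz": 0.15,"ax": 0,"ay": 0,"az": 0},{"dx": 0,"dy": 0,"dz": 0.3,"ax": 0,"ay": 0,"az": 0},{"dx": 0,"dy": 0,"dz": 0.45,"ax": 0,"ay": 0,"az": 0}]'

```text
t: 8.85
position: [0.4789, -0.0506, 0.0819]
eef_rot: [-3.114, -0.41, -0.001]
ft_force: [0.1, 0.7, 1.1]
opening: 0.019
```

```bash
python3 - <<'E'
from h import *
mv((.4791,-.0507,.0741),15)
E
```

```text
pos [ 0.4789 -0.0506  0.0819] yaw 14.99 tilt [0.0006 0.0011] F [0.11 0.7  1.12] q [ 0.86  0.16 -0.85  2.    0.14  1.04 -1.37] t 8.85 open 0.019
{'dx': np.float64(0.018), 'dy': np.float64(0.021), 'dz': np.float64(0.777), 'ax': np.float64(-0.0009), 'ay': np.float64(-0.0009), 'az': np.float64(-0.0002)} dist 0.7772111771948939
```

>>> jog_arm --steps '[{"dx": 0,"dy": 0,"dz": 0.15,"ax": 0,"ay": 0,"az": 0},{"dx": 0,"dy": 0,"dz": 0.3,"ax": 0,"ay": 0,"az": 0},{"dx": 0,"dy": 0,"dz": 0.4,"ax": 0,"ay": 0,"az": 0}]'

```text
t: 9.1
position: [0.4789, -0.0505, 0.0777]
eef_rot: [-3.114, -0.41, -0.001]
ft_force: [-0.3, -0.2, 1.0]
opening: 0.0189
```

```bash
python3 - <<'E'
from h import *
mv((.4791,-.0507,.0741),15)
E
```

```text
pos [ 0.4789 -0.0505  0.0777] yaw 14.99 tilt [0.0007 0.0011] F [-0.31 -0.18  0.97] q [ 0.85  0.17 -0.85  2.    0.14  1.03 -1.37] t 9.1 open 0.0189
{'dx': np.float64(0.011), 'dy': np.float64(0.021), 'dz': np.float64(0.364), 'ax': np.float64(-0.0009), 'ay': np.float64(-0.001), 'az': np.float64(-0.0001)} dist 0.3651916254111786
```

```bash
python3 - <<'E'
from h import *
p,d,cm=snap('wrist')
cv2.imwrite('pics/c8.png',cv2.resize(p[200:360,220:420,::-1],None,fx=3.5,fy=3.5,interpolation=2))
E
```

```text
(no output)
```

View pics/c8.png

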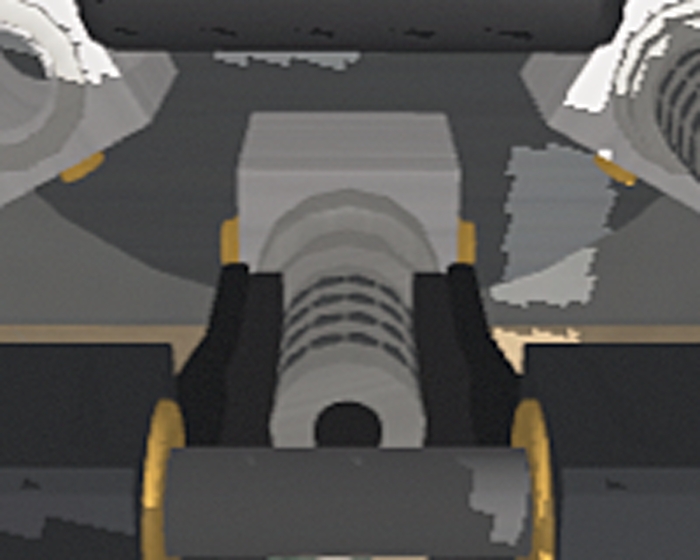

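>>> jog_arm --steps '[{"dx": 0,"dy": 0,"dz": 0.15,"ax": 0,"ay": 0,"az": 0},{"dx": 0,"dy": 0,"dz": 0.3,"ax": 0,"ay": 0,"az": 0},{"dx": 0,"dy": 0,"dz": 0.4,"ax": 0,"ay": 0,"az": 0}]'

```text
t: 9.4
position: [0.4788, -0.0505, 0.0734]
eef_rot: [-3.114, -0.41, -0.001]
ft_force: [0.3, -0.5, 0.7]
opening: 0.0185
```

```bash
python3 - <<'E'
from h import *
mv((.4791,-.0507,.0741),15)
E
```

```text
pos [ 0.4788 -0.0505  0.0734] yaw 14.99 tilt [0.0005 0.0013] F [ 0.28 -0.45  0.75] q [ 0.85  0.17 -0.85  2.01  0.15  1.02 -1.38] t 9.4 open 0.0185
{'dx': np.float64(0.025), 'dy': np.float64(0.027), 'dz': np.float64(-0.073), 'ax': np.float64(-0.0011), 'ay': np.float64(-0.0008), 'az': np.float64(-0.0001)} dist 0.08217379443284227
```

```bash
python3 - <<'E'
from h import *
p,d,cm=snap('wrist')
cv2.imwrite('pics/c9.png',cv2.resize(p[200:360,220:420,::-1],None,fx=3.5,fy=3.5,interpolation=2))
snap('scene','s9.png')
a=cv2.imread('pics/s9.png');cv2.imwrite('pics/s9c.png',cv2.resize(a[150:300,270:430],None,fx=4,fy=4,interpolation=2))
E
```

```text
(no output)
```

View pics/c9.png

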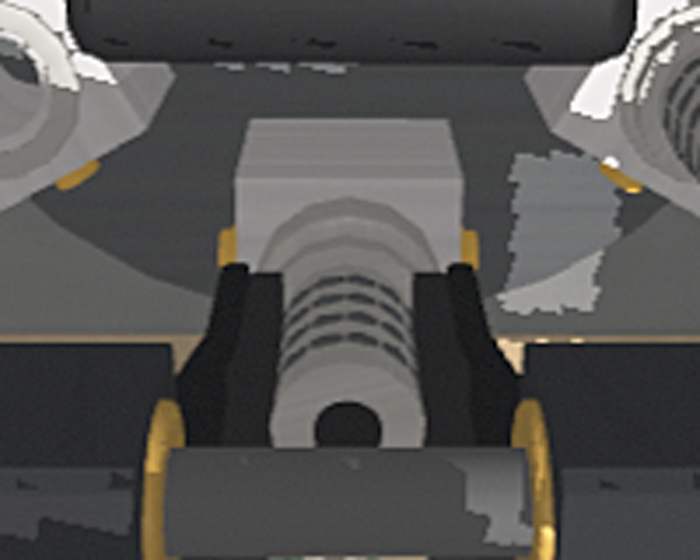

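View pics/s9c.png

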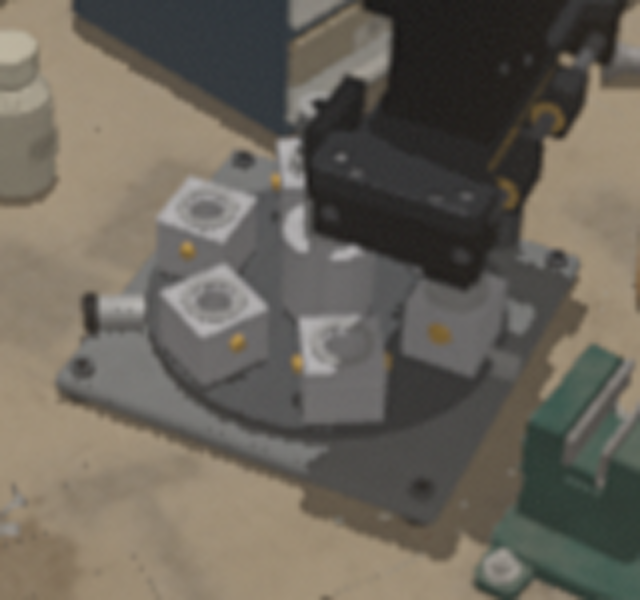

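>>> jog_arm --steps '[{"dx": 0,"dy": 0,"dz": 0.1,"ax": 0,"ay": 0,"az": 0},{"dx": 0,"dy": 0,"dz": 0.2,"ax": 0,"ay": 0,"az": 0}]'

```text
t: 9.67
position: [0.4786, -0.0505, 0.0711]
eef_rot: [-3.113, -0.41, -0.001]
ft_force: [0.2, -0.4, 0.6]
opening: 0.0189
```

```bash
python3 - <<'E'
from h import *
mv((.4791,-.0507,.0741),15)
print(bot.read_state()['joint_torque'])
E
```

```text
pos [ 0.4786 -0.0505  0.0711] yaw 14.99 tilt [0.0001 0.0014] F [ 0.17 -0.43  0.59] q [ 0.85  0.18 -0.85  2.01  0.15  1.02 -1.38] t 9.6667 open 0.0189
{'dx': np.float64(0.042), 'dy': np.float64(0.033), 'dz': np.float64(-0.296), 'ax': np.float64(-0.0014), 'ay': np.float64(-0.0005), 'az': np.float64(-0.0001)} dist 0.3011352392503438
[-6.08882611e-02 -2.69942951e+01 -3.81578207e+00 -2.66881299e+01
 -1.32055096e-01 -3.42693203e-02  1.89045357e-02]
```

>>> jog_arm --steps '[{"dx": 0,"dy": 0,"dz": 0.1,"ax": 0,"ay": 0,"az": 0}]'

```text
t: 9.75
position: [0.4788, -0.0506, 0.0704]
eef_rot: [-3.114, -0.41, -0.001]
ft_force: [-3.0, -0.4, 11.8]
opening: 0.0191
```

>>> jog_arm --steps '[{"dx": 0,"dy": 0,"dz": 0.1,"ax": 0,"ay": 0,"az": 0}]'

```text
t: 9.83
position: [0.4789, -0.0508, 0.0704]
eef_rot: [-3.114, -0.41, 0.0]
ft_force: [-5.4, -0.6, 15.6]
opening: 0.019
```

>>> jog_arm --steps '[{"dx": -0.03,"dy": 0,"dz": 0.1,"ax": 0,"ay": 0,"az": 0},{"dx": -0.03,"dy": 0,"dz": 0.1,"ax": 0,"ay": 0,"az": 0}]'

```text
t: 10.0
position: [0.4788, -0.0509, 0.0705]
eef_rot: [3.114, 0.41, -0.001]
ft_force: [-4.1, 0.1, 9.2]
opening: 0.0189
```

>>> jog_arm --steps '[{"dx": -0.05,"dy": 0,"dz": 0.15,"ax": 0,"ay": 0,"az": 0},{"dx": -0.05,"dy": 0,"dz": 0.15,"ax": 0,"ay": 0,"az": 0},{"dx": -0.05,"dy": 0,"dz": 0.15,"ax": 0,"ay": 0,"az": 0}]'

```text
t: 10.25
position: [0.4789, -0.051, 0.0704]
eef_rot: [3.113, 0.41, -0.001]
ft_force: [-2.6, 0.3, 12.0]
opening: 0.0188
```

>>> jog_arm --steps '[{"dx": -0.07,"dy": 0,"dz": 0.2,"ax": 0,"ay": 0,"az": 0},{"dx": -0.07,"dy": 0,"dz": 0.23,"ax": 0,"ay": 0,"az": 0},{"dx": -0.07,"dy": 0,"dz": 0.23,"ax": 0,"ay": 0,"az": 0}]'

```text
t: 10.5
position: [0.479, -0.0512, 0.0704]
eef_rot: [3.112, 0.411, -0.0]
ft_force: [-5.4, 0.1, 17.5]
opening: 0.0194
```

>>> jog_arm --steps '[{"dx": -0.12,"dy": 0.02,"dz": 0.25,"ax": 0,"ay": 0,"az": 0},{"dx": -0.12,"dy": 0.02,"dz": 0.27,"ax": 0,"ay": 0,"az": 0},{"dx": -0.12,"dy": 0.02,"dz": 0.27,"ax": 0,"ay": 0,"az": 0},{"dx": -0.12,"dy": 0.02,"dz": 0.27,"ax": 0,"ay": 0,"az": 0}]'

```text
t: 10.83
position: [0.4791, -0.0516, 0.0704]
eef_rot: [3.11, 0.411, 0.001]
ft_force: [-5.8, 0.6, 20.6]
opening: 0.0188
```

```bash
python3 - <<'E'
from h import *
mv((.4791,-.0507,.0741),15)
E
```

```text
pos [ 0.4791 -0.0516  0.0704] yaw 15.07 tilt [ 0.0015 -0.0046] F [-5.82  0.62 20.57] q [ 0.85  0.18 -0.85  2.01  0.16  1.02 -1.39] t 10.8333 open 0.0188
{'dx': np.float64(0.019), 'dy': np.float64(-0.087), 'dz': np.float64(-0.375), 'ax': np.float64(0.0048), 'ay': np.float64(-0.0002), 'az': np.float64(0.0012)} dist 0.3855908147684428
```

>>> jog_arm --steps '[{"dx": -0.12,"dy": -0.05,"dz": 0.27,"ax": 0.005,"ay": 0,"az": 0},{"dx": -0.12,"dy": -0.05,"dz": 0.27,"ax": 0.005,"ay": 0,"az": 0},{"dx": -0.12,"dy": -0.05,"dz": 0.27,"ax": 0.005,"ay": 0,"az": 0},{"dx": -0.12,"dy": -0.05,"dz": 0.27,"ax": 0.005,"ay": 0,"az": 0}]'

```text
t: 11.17
position: [0.4791, -0.0515, 0.0703]
eef_rot: [3.113, 0.412, 0.002]
ft_force: [-6.6, -0.3, 21.1]
opening: 0.019
```

Steady at 21 N; hold for over a second.

>>> jog_arm --steps '[{"dx": -0.13,"dy": -0.04,"dz": 0.27,"ax": 0,"ay": 0,"az": 0},{"dx": -0.13,"dy": -0.04,"dz": 0.27,"ax": 0,"ay": 0,"az": 0},{"dx": -0.13,"dy": -0.04,"dz": 0.27,"ax": 0,"ay": 0,"az": 0},{"dx": -0.13,"dy": -0.04,"dz": 0.27,"ax": 0,"ay": 0,"az": 0},{"dx": -0.13,"dy": -0.04,"dz": 0.27,"ax": 0,"ay": 0,"az": 0},{"dx": -0.13,"dy": -0.04,"dz": 0.27,"ax": 0,"ay": 0,"az": 0},{"dx": -0.13,"dy": -0.04,"dz": 0.27,"ax": 0,"ay": 0,"az": 0}]'

```text
t: 11.75
position: [0.4791, -0.0515, 0.0703]
eef_rot: [3.111, 0.413, 0.004]
ft_force: [-5.0, 0.5, 19.4]
opening: 0.0188
```

>>> jog_arm --steps '[{"dx": -0.13,"dy": -0.03,"dz": 0.27,"ax": 0,"ay": 0,"az": 0},{"dx": -0.13,"dy": -0.03,"dz": 0.27,"ax": 0,"ay": 0,"az": 0},{"dx": -0.13,"dy": -0.03,"dz": 0.27,"ax": 0,"ay": 0,"az": 0},{"dx": -0.13,"dy": -0.03,"dz": 0.27,"ax": 0,"ay": 0,"az": 0},{"dx": -0.13,"dy": -0.03,"dz": 0.27,"ax": 0,"ay": 0,"az": 0},{"dx": -0.13,"dy": -0.03,"dz": 0.27,"ax": 0,"ay": 0,"az": 0},{"dx": -0.13,"dy": -0.03,"dz": 0.27,"ax": 0,"ay": 0,"az": 0}]'

```text
t: 12.33
position: [0.4791, -0.0515, 0.0703]
eef_rot: [3.109, 0.413, 0.006]
ft_force: [-5.5, 0.2, 20.8]
opening: 0.0185
```

```bash
python3 - <<'E'
from h import *
p,d,cm=snap('wrist')
cv2.imwrite('pics/c10.png',cv2.resize(p[200:360,220:420,::-1],None,fx=3.5,fy=3.5,interpolation=2))
mv((.4791,-.0507,.0741),15)
E
```

```text
pos [ 0.4791 -0.0515  0.0703] yaw 15.14 tilt [ 0.0042 -0.005 ] F [-6.01  0.69 19.79] q [ 0.85  0.18 -0.85  2.01  0.16  1.01 -1.38] t 12.3833 open 0.0189
{'dx': np.float64(0.023), 'dy': np.float64(-0.075), 'dz': np.float64(-0.376), 'ax': np.float64(0.0059), 'ay': np.float64(-0.0028), 'az': np.float64(0.0024)} dist 0.3838379632681392
```

View pics/c10.png

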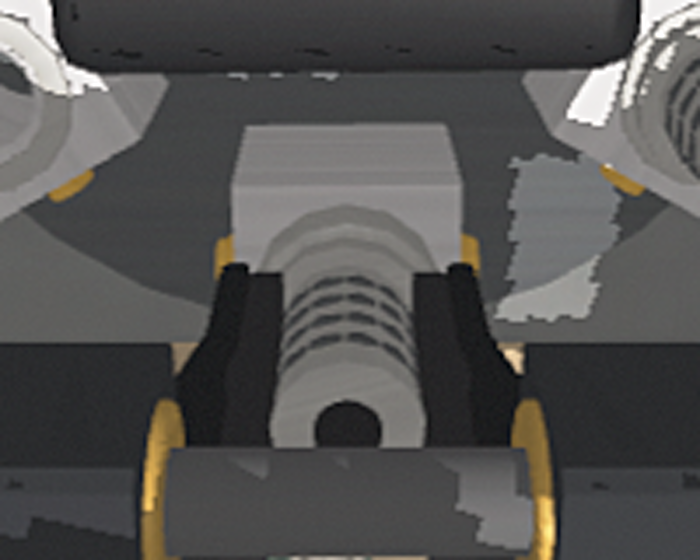

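>>> jog_arm --steps '[{"dx": -0.05,"dy": 0,"dz": 0.05,"ax": 0,"ay": 0,"az": 0},{"dx": -0.05,"dy": 0,"dz": 0,"ax": 0,"ay": 0,"az": 0},{"dx": -0.05,"dy": 0,"dz": 0,"ax": 0,"ay": 0,"az": 0}]'

```text
t: 12.63
position: [0.4789, -0.0515, 0.0706]
eef_rot: [3.109, 0.413, 0.007]
ft_force: [-0.6, -0.2, 3.4]
opening: 0.0187
```

>>> jog_arm --steps '[{"dx": 0,"dy": 0,"dz": 0,"ax": 0,"ay": 0,"az": 0},{"dx": 0,"dy": 0,"dz": 0,"ax": 0,"ay": 0,"az": 0},{"dx": 0,"dy": 0,"dz": 0,"ax": 0,"ay": 0,"az": 0},{"dx": 0,"dy": 0,"dz": 0,"ax": 0,"ay": 0,"az": 0}]' --jaw 0.6

```text
t: 12.97
position: [0.4786, -0.0516, 0.0702]
eef_rot: [3.109, 0.413, 0.006]
ft_force: [-0.4, -0.3, -0.4]
opening: 0.0331
```

```bash
python3 - <<'E'
from h import *
mv((.4791,-.0507,.23),15)
E
```

```text
pos [ 0.4786 -0.0516  0.0702] yaw 15.13 tilt [ 0.0043 -0.0047] F [-0.38 -0.33 -0.36] q [ 0.85  0.17 -0.85  2.01  0.16  1.01 -1.38] t 12.9667 open 0.0331
{'dx': np.float64(0.118), 'dy': np.float64(0.019), 'dz': np.float64(-15.981), 'ax': np.float64(0.0056), 'ay': np.float64(-0.0029), 'az': np.float64(0.0023)} dist 15.981594072890609
```

Raise straight up, then measure the carousel again.

>>> jog_arm --steps '[{"dx": 0,"dy": 0,"dz": -1,"ax": 0,"ay": 0,"az": 0},{"dx": 0,"dy": 0,"dz": -3,"ax": 0,"ay": 0,"az": 0},{"dx": 0,"dy": 0,"dz": -6,"ax": 0,"ay": 0,"az": 0},{"dx": 0,"dy": 0,"dz": -9.5,"ax": 0.005,"ay": 0,"az": 0},{"dx": 0,"dy": 0,"dz": -13,"ax": 0.005,"ay": 0,"az": 0},{"dx": 0,"dy": 0,"dz": -16,"ax": 0.005,"ay": 0,"az": 0},{"dx": 0,"dy": 0,"dz": -16,"ax": 0.005,"ay": 0,"az": 0},{"dx": 0,"dy": 0,"dz": -16,"ax": 0.005,"ay": 0,"az": 0},{"dx": 0,"dy": 0,"dz": -16,"ax": 0.005,"ay": 0,"az": 0}]'

```text
t: 13.72
position: [0.4775, -0.0508, 0.2299]
eef_rot: [3.114, 0.414, 0.004]
ft_force: [0.6, 0.3, 0.6]
opening: 0.0347
```

```bash
python3 - <<'E'
from h import *
import pickle
p,d,cm=snap('wrist','w11.png')
P=cloud(d,cm);z=P[...,2];r=np.hypot(P[...,0]-.5417,P[...,1]+.0324)
h=(r<.035)&(z>.125);Q=P[h];print('handle',cv2.minAreaRect((Q[:,:2]*1000).astype(np.float32)),Q[:,2].mean())
hd=(np.hypot(P[...,0]-.479,P[...,1]+.0495)<.02)&(z>.085)
Q=P[hd];print('holder',cv2.minAreaRect((Q[:,:2]*1000).astype(np.float32)),np.percentile(Q[:,2],[5,50,95]))
mv((.5417,-.0327,.23),105)
E
```

```text
handle ((527.4329833984375, -36.17220687866211), (40.42747116088867, 45.543182373046875), 15.632676124572754) 0.2022626259062524
holder ((478.61358642578125, -49.85009002685547), (19.531158447265625, 38.600074768066406), 14.035940170288086) [0.09529729 0.24302918 0.27928734]
pos [ 0.4771 -0.0507  0.2292] yaw 15.14 tilt [0.0011 0.0005] F [ 0.43 -0.41  0.57] q [ 0.92 -0.03 -0.85  1.82 -0.02  1.33 -1.23] t 13.7667 open 0.0348
{'dx': np.float64(6.709), 'dy': np.float64(-0.054), 'dz': np.float64(-0.069), 'ax': np.float64(0.0008), 'ay': np.float64(-0.0011), 'az': np.float64(-1.5684)} dist 6.709458381929255
```

View pics/w11.png

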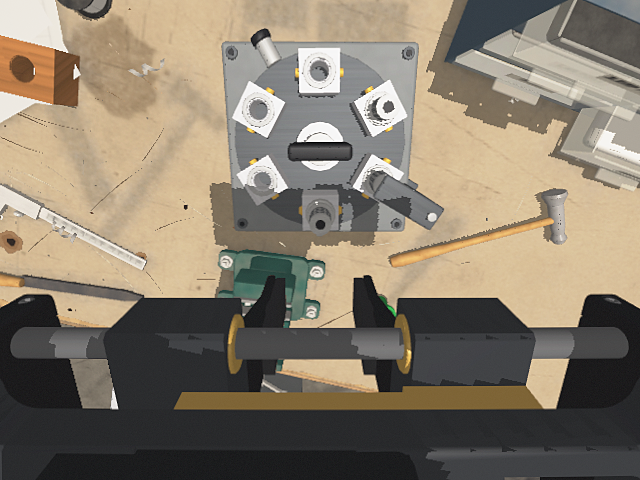

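>>> jog_arm --steps '[{"dx": 1,"dy": 0,"dz": 0,"ax": 0,"ay": 0,"az": -0.12},{"dx": 2,"dy": 0,"dz": 0,"ax": 0,"ay": 0,"az": -0.24},{"dx": 3,"dy": 0,"dz": 0,"ax": 0,"ay": 0,"az": -0.36},{"dx": 4,"dy": 0,"dz": 0,"ax": 0,"ay": 0,"az": -0.48},{"dx": 5,"dy": 0,"dz": 0,"ax": 0,"ay": 0,"az": -0.6},{"dx": 6,"dy": 0.05,"dz": 0,"ax": 0,"ay": 0,"az": -0.72},{"dx": 6.7,"dy": 0.05,"dz": 0,"ax": 0,"ay": 0,"az": -0.84},{"dx": 6.7,"dy": 0.05,"dz": 0,"ax": 0,"ay": 0,"az": -0.96},{"dx": 6.7,"dy": 0.05,"dz": 0,"ax": 0,"ay": 0,"az": -1.08},{"dx": 6.7,"dy": 0.05,"dz": 0,"ax": 0,"ay": 0,"az": -1.2}]'

```text
t: 14.6
position: [0.5409, -0.0333, 0.2274]
eef_rot: [-2.327, -2.106, 0.0]
ft_force: [-0.8, 0.3, 0.7]
opening: 0.0348
```

```bash
python3 - <<'E'
from h import *
mv((.5417,-.0338,.20),105)
E
```

```text
pos [ 0.5409 -0.0333  0.2274] yaw 84.28 tilt [-0.0022  0.0021] F [-0.78  0.3   0.69] q [ 0.89  0.19 -0.97  1.69  0.16  1.35 -0.21] t 14.6 open 0.0348
{'dx': np.float64(-0.046), 'dy': np.float64(0.087), 'dz': np.float64(2.743), 'ax': np.float64(-0.002), 'ay': np.float64(-0.0023), 'az': np.float64(-0.3615)} dist 2.744779423174295
```

>>> jog_arm --steps '[{"dx": -0.05,"dy": 0.09,"dz": 1,"ax": 0,"ay": 0,"az": -0.12},{"dx": -0.05,"dy": 0.09,"dz": 2.7,"ax": 0,"ay": 0,"az": -0.24},{"dx": -0.05,"dy": 0.09,"dz": 2.7,"ax": 0,"ay": 0,"az": -0.362},{"dx": -0.05,"dy": 0.09,"dz": 2.7,"ax": 0,"ay": 0,"az": -0.362},{"dx": -0.05,"dy": 0.09,"dz": 2.7,"ax": 0,"ay": 0,"az": -0.362},{"dx": -0.05,"dy": 0.09,"dz": 2.7,"ax": 0,"ay": 0,"az": -0.362}]'

```text
t: 15.1
position: [0.5416, -0.0337, 0.2001]
eef_rot: [-1.913, -2.487, -0.001]
ft_force: [-0.1, -0.1, -0.0]
opening: 0.0347
```

```bash
python3 - <<'E'
from h import *
s=bot.read_state();p,d,cm=snap('wrist','w12.png')
print(proj(cm,(.5417,-.0338,.143)),proj(cm,s['position']),proj(cm,s['position']+[0,0,.019]))
mv((.5417,-.0338,.113),105)
E
```

```text
(np.float64(318.7150884536724), np.float64(257.0141466614903)) (np.float64(318.42799973161345), np.float64(295.9952358733173)) (np.float64(318.3491639531272), np.float64(314.8318534210813))
pos [ 0.5418 -0.0337  0.2004] yaw 104.9 tilt [-0.0022  0.0024] F [-0.3   0.86  0.19] q [ 0.92  0.23 -1.02  1.72  0.2   1.31  0.12] t 15.15 open 0.0346
{'dx': np.float64(-0.031), 'dy': np.float64(0.005), 'dz': np.float64(8.742), 'ax': np.float64(-0.0015), 'ay': np.float64(-0.0029), 'az': np.float64(-0.0017)} dist 8.742120804857235
```

View pics/w12.png

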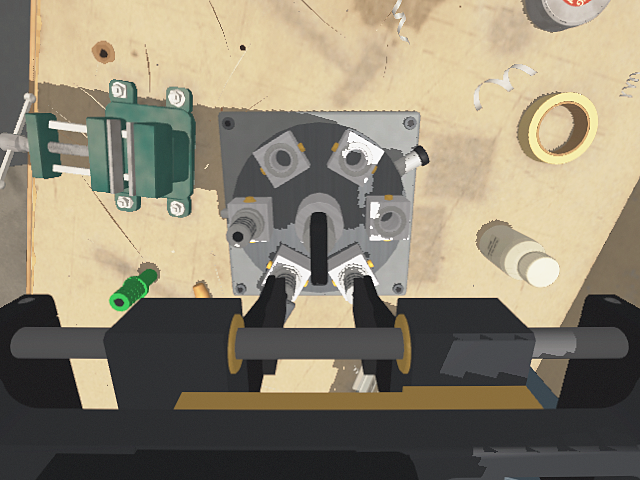

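>>> jog_arm --steps '[{"dx": -0.03,"dy": 0,"dz": 2.5,"ax": 0,"ay": 0,"az": 0},{"dx": -0.03,"dy": 0,"dz": 5,"ax": 0,"ay": 0,"az": 0},{"dx": -0.03,"dy": 0,"dz": 7,"ax": 0,"ay": 0,"az": 0},{"dx": -0.03,"dy": 0,"dz": 8.4,"ax": 0,"ay": -0.003,"az": 0},{"dx": -0.03,"dy": 0,"dz": 8.6,"ax": 0,"ay": -0.003,"az": 0},{"dx": -0.03,"dy": 0,"dz": 8.6,"ax": 0,"ay": -0.003,"az": 0},{"dx": -0.03,"dy": 0,"dz": 8.6,"ax": 0,"ay": -0.003,"az": 0}]'

```text
t: 15.73
position: [0.5425, -0.0336, 0.1155]
eef_rot: [1.915, 2.49, -0.001]
ft_force: [0.9, 0.3, 0.1]
opening: 0.0347
```

>>> jog_arm --steps '[{"dx": 0,"dy": 0,"dz": 0,"ax": 0,"ay": 0,"az": 0},{"dx": 0,"dy": 0,"dz": 0,"ax": 0,"ay": 0,"az": 0},{"dx": 0,"dy": 0,"dz": 0,"ax": 0,"ay": 0,"az": 0},{"dx": 0,"dy": 0,"dz": 0,"ax": 0,"ay": 0,"az": 0},{"dx": 0,"dy": 0,"dz": 0,"ax": 0,"ay": 0,"az": 0},{"dx": 0,"dy": 0,"dz": 0,"ax": 0,"ay": 0,"az": 0}]' --jaw 1 --force 40

```text
t: 16.23
position: [0.5414, -0.0341, 0.1158]
eef_rot: [-1.915, -2.489, 0.005]
ft_force: [-4.9, -1.0, 5.3]
opening: 0.0117
```

```bash
python3 - <<'E'
from h import *
mv((.5417,-.0338,.114),165)
E
```

```text
pos [ 0.5414 -0.0341  0.1158] yaw 104.86 tilt [-0.0025 -0.0018] F [-4.94 -1.01  5.29] q [ 0.86  0.31 -0.98  1.82  0.29  1.16  0.05] t 16.2333 open 0.0117
{'dx': np.float64(0.021), 'dy': np.float64(0.038), 'dz': np.float64(0.184), 'ax': np.float64(-0.0032), 'ay': np.float64(-0.0005), 'az': np.float64(-1.0496)} dist 0.18955085675553282
```

>>> jog_arm --steps '[{"dx": 0,"dy": 0,"dz": 0,"ax": 0,"ay": 0,"az": -0.08},{"dx": 0,"dy": 0,"dz": 0,"ax": 0,"ay": 0,"az": -0.16},{"dx": 0,"dy": 0,"dz": 0,"ax": 0,"ay": 0,"az": -0.24},{"dx": 0,"dy": 0,"dz": 0,"ax": 0,"ay": 0,"az": -0.32},{"dx": 0,"dy": 0,"dz": 0,"ax": 0,"ay": 0,"az": -0.4}]'

```text
t: 16.65
position: [0.5413, -0.0341, 0.1159]
eef_rot: [-1.378, -2.822, 0.004]
ft_force: [-1.7, -0.0, 0.6]
opening: 0.0117
```

```bash
python3 - <<'E'
from h import *
mv((.5416,-.0339,.1158),165)
E
```

```text
pos [ 0.5413 -0.0341  0.1159] yaw 127.96 tilt [-0.0025 -0.0016] F [-1.72 -0.04  0.64] q [ 0.92  0.34 -1.05  1.82  0.33  1.17  0.42] t 16.65 open 0.0117
{'dx': np.float64(-0.001), 'dy': np.float64(0.035), 'dz': np.float64(0.006), 'ax': np.float64(-0.0028), 'ay': np.float64(-0.0013), 'az': np.float64(-0.6465)} dist 0.03525520432381864
```

Turning freely; finish the click.

>>> jog_arm --steps '[{"dx": 0,"dy": 0,"dz": 0,"ax": 0,"ay": 0,"az": -0.08},{"dx": 0,"dy": 0,"dz": 0,"ax": 0,"ay": 0,"az": -0.16},{"dx": 0,"dy": 0,"dz": 0,"ax": 0,"ay": 0,"az": -0.24},{"dx": 0,"dy": 0,"dz": 0,"ax": 0,"ay": 0,"az": -0.32},{"dx": 0,"dy": 0,"dz": 0,"ax": 0,"ay": 0,"az": -0.4},{"dx": 0,"dy": 0,"dz": 0,"ax": 0,"ay": 0,"az": -0.48},{"dx": 0,"dy": 0,"dz": 0,"ax": 0,"ay": 0,"az": -0.56},{"dx": 0,"dy": 0,"dz": 0,"ax": 0,"ay": 0,"az": -0.645},{"dx": 0,"dy": 0,"dz": 0,"ax": 0,"ay": 0,"az": -0.645},{"dx": 0,"dy": 0,"dz": 0,"ax": 0,"ay": 0,"az": -0.645}]'

```text
t: 17.48
position: [0.5413, -0.0341, 0.1159]
eef_rot: [-0.416, -3.112, 0.003]
ft_force: [-1.2, -0.1, 0.4]
opening: 0.0116
```

```bash
python3 - <<'E'
from h import *
mv((.5416,-.0339,.1158),165)
E
```

```text
pos [ 0.5413 -0.0341  0.1159] yaw 164.77 tilt [-0.0026 -0.0013] F [-1.25 -0.14  0.43] q [ 1.01  0.41 -1.18  1.82  0.41  1.19  1.  ] t 17.4833 open 0.0116
{'dx': np.float64(-0.022), 'dy': np.float64(0.03), 'dz': np.float64(0.008), 'ax': np.float64(-0.0019), 'ay': np.float64(-0.0022), 'az': np.float64(-0.004)} dist 0.038092113211023404
```

Open and lift.

>>> jog_arm --steps '[{"dx": 0,"dy": 0,"dz": 0,"ax": 0,"ay": 0,"az": 0},{"dx": 0,"dy": 0,"dz": 0,"ax": 0,"ay": 0,"az": 0},{"dx": 0,"dy": 0,"dz": 0,"ax": 0,"ay": 0,"az": 0},{"dx": 0,"dy": 0,"dz": 0,"ax": 0,"ay": 0,"az": 0},{"dx": 0,"dy": 0,"dz": 0,"ax": 0,"ay": 0,"az": 0}]' --jaw 0.6

```text
t: 17.9
position: [0.5414, -0.0341, 0.1159]
eef_rot: [-0.417, -3.112, 0.003]
ft_force: [1.1, 0.8, 0.3]
opening: 0.0328
```

>>> jog_arm --steps '[{"dx": 0,"dy": 0,"dz": -1,"ax": 0,"ay": 0,"az": 0},{"dx": 0,"dy": 0,"dz": -3,"ax": 0,"ay": 0,"az": 0},{"dx": 0,"dy": 0,"dz": -6,"ax": 0,"ay": 0,"az": 0},{"dx": 0,"dy": 0,"dz": -10,"ax": 0,"ay": 0,"az": 0},{"dx": 0,"dy": 0,"dz": -14,"ax": 0,"ay": 0,"az": 0},{"dx": 0,"dy": 0,"dz": -18,"ax": 0,"ay": 0,"az": 0},{"dx": 0,"dy": 0,"dz": -18,"ax": 0,"ay": 0,"az": 0},{"dx": 0,"dy": 0,"dz": -18,"ax": 0,"ay": 0,"az": 0}]'

```text
t: 18.57
position: [0.5432, -0.0333, 0.2988]
eef_rot: [0.416, 3.111, -0.004]
ft_force: [0.6, -0.8, -0.1]
opening: 0.0348
```

```bash
python3 - <<'E'
from h import *
mv((.5416,.2,.30),165)
E
```

```text
pos [ 0.5432 -0.0333  0.2988] yaw 164.75 tilt [ 0.0025 -0.0026] F [ 0.63 -0.84 -0.09] q [ 1.12  0.25 -1.29  1.57  0.24  1.51  1.13] t 18.5667 open 0.0348
{'dx': np.float64(6.292), 'dy': np.float64(22.468), 'dz': np.float64(-0.182), 'ax': np.float64(-0.0019), 'ay': np.float64(0.0031), 'az': np.float64(-0.0043)} dist 23.33312690178831
```

>>> jog_arm --steps '[{"dx": 0,"dy": 0,"dz": 0,"ax": 0,"ay": 0,"az": 0.12},{"dx": 0,"dy": 0,"dz": 0,"ax": 0,"ay": 0,"az": 0.24},{"dx": 1,"dy": 3.5,"dz": 0,"ax": 0,"ay": 0,"az": 0.36},{"dx": 2,"dy": 7,"dz": 0,"ax": 0,"ay": 0,"az": 0.48},{"dx": 3,"dy": 10.5,"dz": 0,"ax": 0,"ay": 0,"az": 0.6},{"dx": 4,"dy": 14,"dz": 0,"ax": 0,"ay": 0,"az": 0.72},{"dx": 5,"dy": 17.5,"dz": 0,"ax": 0,"ay": 0,"az": 0.72},{"dx": 6,"dy": 21,"dz": 0,"ax": 0,"ay": 0,"az": 0.72},{"dx": 6,"dy": 21,"dz": 0,"ax": 0,"ay": 0,"az": 0.72},{"dx": 6,"dy": 21,"dz": 0,"ax": 0,"ay": 0,"az": 0.72}]'

```text
t: 19.4
position: [0.5385, 0.1886, 0.297]
eef_rot: [1.476, 2.772, -0.003]
ft_force: [0.5, -0.7, -0.4]
opening: 0.0351
```

```bash
python3 - <<'E'
from h import *
mv((.5416,.2,.30),125)
snap('scene','s13.png')
p,d,cm=snap('top','t13.png');P=cloud(d,cm);z=P[...,2]
a=cv2.imread('pics/t13.png');b=cv2.imread('pics/s13.png')
cv2.imwrite('pics/f.png',np.hstack([cv2.resize(a[180:300,290:430],(400,343),interpolation=2),cv2.resize(b[150:290,270:430],(392,343),interpolation=2)]))
C=np.array([.5419,-.0331]);r=np.hypot(P[...,0]-C[0],P[...,1]-C[1])
Q=P[(r<.035)&(z>.125)];print('handle',cv2.minAreaRect((Q[:,:2]*1000).astype(np.float32)))
bl=(r<.1)&(r>.04)&(z>.05)&(z<.068);n,l,st,ce=cv2.connectedComponentsWithStats(bl.astype(np.uint8))
for i in range(1,n):
    if st[i,4]>30: Q=P[l==i];R=cv2.minAreaRect((Q[:,:2]*1000).astype(np.float32));print(R,np.degrees(np.arctan2(*(np.array(R[0])/1000-C)[::-1])))
for k in range(6):
    a=np.radians(15+180+60*k);c=C+.065*np.array([np.cos(a),np.sin(a)]);m=np.hypot(P[...,0]-c[0],P[...,1]-c[1])<.009
    print(k,np.round(np.nanmax(z[m]),4))
E
```

```text
pos [0.5385 0.1886 0.297 ] yaw 123.94 tilt [ 0.0001 -0.0022] F [ 0.46 -0.74 -0.44] q [ 0.58  0.31 -1.18  1.51  0.29  1.52 -0.01] t 19.4 open 0.0351
{'dx': np.float64(0.773), 'dy': np.float64(0.892), 'dz': np.float64(-0.298), 'ax': np.float64(-0.0011), 'ay': np.float64(0.0018), 'az': np.float64(-0.0186)} dist 1.2179065218488205
handle ((542.132080078125, -32.706817626953125), (12.062353134155273, 45.60901641845703), 74.5859146118164)
((605.13134765625, -16.153186798095703), (36.06233215332031, 36.61948776245117), 14.784497261047363) 15.003402515822158
((588.3031616210938, -79.03565216064453), (33.357872009277344, 36.73225784301758), 45.34292984008789) -44.70991515924135
((559.0602416992188, 29.998825073242188), (35.72514724731445, 36.34566116333008), 74.5426025390625) 74.78590429826235
((524.5604858398438, -95.19036865234375), (35.88844680786133, 37.461944580078125), 75.81067657470703) -105.6030575309829
((495.99603271484375, 13.259391784667969), (34.67020034790039, 35.47779083251953), 45.3952522277832) 134.71718253003957
((479.5301208496094, -49.27222442626953), (35.589942932128906, 35.98466873168945), 14.533108711242676) -165.4636032098319
0 0.0555
1 0.1179
2 0.0954
3 0.0954
4 0.0567
5 0.0568
```

View pics/f.png

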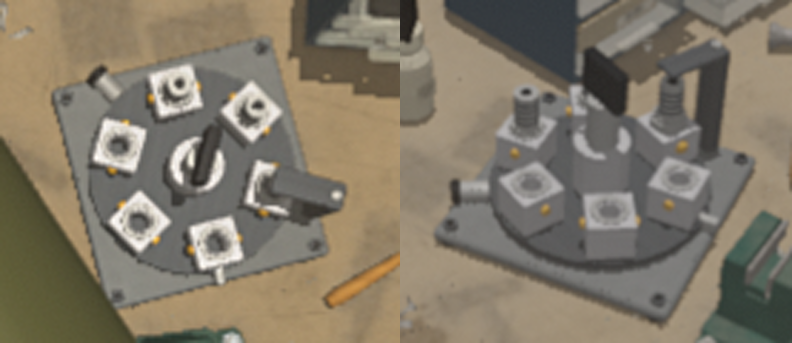

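```bash
python3 -c "
from bench import bot
print(bot.job_done())"
```

```text
the job is handed in; nothing more can be done
None
```

The slim holder is in the carousel, bedded on its sleeve. The wheel is turned one click counter-clockwise, and I handed the job in at about 19.4 s. No verdict is reported.

**Bedding:** I took the slim holder from the stand and pressed it past the spring balls. It met the sleeve with its flange at z ≈ 63 mm, which matches the sleeve height from the camera (63 to 64 mm) and is about 5 mm above point pocket. I held 19 to 21 N for about 1.5 s. The highest reading I saw was 21 N, though I only read the force at the end of each move. A side load of about 6 N was present during the press.

**Turning:** I turned the handle 60° counter-clockwise and let go.

**Last checks:**
- **Wheel:** the handle went from 15° to 75°, and an empty pocket is at the pointer, within about 1 mm of where the loaded pocket stood before.
- **Slim holder:** it stands upright under the guard arm.
- **Other two holders in the carousel:** they are still in their pockets, with both head tops at 95 mm.
- **Arm:** it is clear of everything.

**Not confirmed:**
- I felt less resistance at the spring balls than described: about 1 to 2 N, instead of 4 to 9 N to pass them.
- After the turn, the guard arm hides the holder's top from the top camera, so I judged its final height from the scene picture and the clear pass under the arm.
- I did not measure the wide holder again at the end. I did not knowingly touch it.

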